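Clear the cobbler's press and hang up the tools

TASK

Clear up the cobbler's bench: with the bench brush, not with the fingers, sweep all the rubber offcuts off the press bed into the scrap tray at its open front, and stand the brush back upright on the middle of its cork pad. Move every tool that stands in the plywood caddy to a free ring of the rack that suits its handle (thick-handled hammer in a wide ring, thin-handled tools in narrow rings), dropped handle-first down through the ring until its head rests on it. Leave the mallet already hanging in the rack and everything else on the bench where it is; an offcut that gets out of press and tray may be picked up by hand and put in the tray.

Things in the scene. Friction and masses are not known exactly. Their poses are not given: they have to be found in the camera images.
- press: fixed small die press; origin on the bench under the middle of its bed; its front (-x, open) faces the robot. Guards 10 mm thick rise 32 mm above the bed along its back (inner face x = 110 mm) and sides (inner faces y = +-90 mm). A column 220 mm high stands behind the bed at x = 180, y = 100, its arm swung aside beyond y = 100
- bed (a point): middle of the press's flat steel bed, 60 mm above the bench; axes as the press. The bed reaches from x = -110 to 110 and y = -90 to 90 mm from here; at x = -110 its open front edge drops straight into the scrap tray
- tray (a point): middle of the floor of the scrap tray, fixed to the front of the press, floor 6 mm above the bench; axes as the press. Inside 127 mm (x) x 184 mm (y), rims 50 mm above the bench on three sides, the bed's front on the fourth
- scrap0: loose rubber heel offcut, 36 x 26 mm block, 24 mm high, about 35 g; origin at its centre. May be absent. Starts on the press bed
- scrap1: loose rubber heel offcut, round, 34 mm diameter, 24 mm high, about 35 g; origin at its centre. May be absent. Starts on the press bed
- scrap2: loose rubber heel offcut, L shape within 32 x 32 mm (legs 16 mm wide), 24 mm high, about 35 g; origin at its centre. May be absent. Starts on the press bed
- scrap3: loose rubber heel offcut, 28 x 30 mm block, 24 mm high, about 35 g; origin at its centre. May be absent. Starts on the press bed
- brush: loose bench brush that stands on its bristles, origin in the middle of its underside, z up; bristle part 34 mm (its x) x 100 mm (its y), wooden back 38 x 104 mm up to 50 mm height, and on top a grip rib 24 mm thick (along x), 74 mm long (along y), from 50 to 94 mm height. About 220 g. Starts standing on the pad with its length roughly along the pad's length
- pad: fixed cork pad, 140 mm (x) x 64 mm (y), 5 mm thick; origin in the middle of its underside
- ring_wide_a: fixed steel ring lying level on a short arm, hole 40 mm, outside 58 mm, 12 mm thick; origin at the hole's centre at the ring's top face, 140 mm above the bench; its x points away from the robot to the rail. Nothing on the rack rises above it except a hung tool's head. The rack's five rings stand in a row 80 mm apart; its place there varies. The mallet hangs in this one
- ring_wide_b: fixed steel ring lying level on a short arm, hole 40 mm, outside 58 mm, 12 mm thick; origin at the hole's centre at the ring's top face, 140 mm above the bench; its x points away from the robot to the rail. Nothing on the rack rises above it except a hung tool's head. The rack's five rings stand in a row 80 mm apart; its place there varies. Free at the start
- ring_narrow_a: fixed steel ring lying level on a short arm, hole 23 mm, outside 40 mm, 12 mm thick; origin at the hole's centre at the ring's top face, 140 mm above the bench; its x points away from the robot to the rail. Nothing on the rack rises above it except a hung tool's head. The rack's five rings stand in a row 80 mm apart; its place there varies. Free at the start
- ring_narrow_b: fixed steel ring lying level on a short arm, hole 23 mm, outside 40 mm, 12 mm thick; origin at the hole's centre at the ring's top face, 140 mm above the bench; its x points away from the robot to the rail. Nothing on the rack rises above it except a hung tool's head. The rack's five rings stand in a row 80 mm apart; its place there varies. Free at the start
- ring_narrow_c: fixed steel ring lying level on a short arm, hole 23 mm, outside 40 mm, 12 mm thick; origin at the hole's centre at the ring's top face, 140 mm above the bench; its x points away from the robot to the rail. Nothing on the rack rises above it except a hung tool's head. The rack's five rings stand in a row 80 mm apart; its place there varies. Free at the start
- caddy: fixed plywood stand, top plate 110 mm (x) x 300 mm (y), top 135 mm above the bench, four holes in a row along its y: 34 mm wide at y = -37.5, 20 mm wide at y = -112.5, 37.5 and 112.5 mm. Origin on the bench under the plate's middle
- hammer: loose tool, may be absent; starts upright, handle down, in a hole of the caddy, head resting on the caddy's top. Big hammer, steel head 90 mm (its x) x 30 mm (its y) x 32 mm high, handle 28 mm thick and 115 mm long; starts in the 34 mm hole; about 450 g. Origin at the foot of the handle (the head's underside is one handle length above); z along the handle, up towards the head
- tack_hammer: loose tool, may be absent; starts upright, handle down, in a hole of the caddy, head resting on the caddy's top. Small hammer, steel head 34 mm (its x) x 16 mm (its y) x 32 mm high, handle 15 mm thick and 100 mm long; starts in a 20 mm hole; about 140 g. Its head would fall through a wide ring. Origin at the foot of the handle (the head's underside is one handle length above); z along the handle, up towards the head
- setter: loose tool, may be absent; starts upright, handle down, in a hole of the caddy, head resting on the caddy's top. Setting punch, round steel head 32 mm diameter x 32 mm high, handle 15 mm thick and 100 mm long; starts in a 20 mm hole; about 160 g. Its head would fall through a wide ring. Origin at the foot of the handle (the head's underside is one handle length above); z along the handle, up towards the head
- burnisher: loose tool, may be absent; starts upright, handle down, in a hole of the caddy, head resting on the caddy's top. Burnishing stamp, square brass head 24 x 24 mm (sides along its x and y) x 32 mm high, handle 15 mm thick and 100 mm long; starts in a 20 mm hole; about 140 g. Its head would fall through a wide ring. Origin at the foot of the handle (the head's underside is one handle length above); z along the handle, up towards the head
- mallet: bystander, leave it where it is: mallet hanging in a wide ring, wooden head 70 x 36 x 36 mm; origin at the foot of its 115 mm handle
- nail_jar: bystander, leave it where it is: jar, 60 mm diameter, 80 mm high
- shoe: bystander, leave it where it is: brown shoe, 270 mm long, 100 mm high
- wax_block: bystander, leave it where it is: block of wax, 60 x 40 x 25 mm
Mind the look-alikes: they are no part of the job. Leave any orange, purple or red look-alike of the setter alone.

How it is judged:
At the end, for the whole second after the job is handed in: Offcuts at rest in the tray; brush upright on its pad, within 30 mm of its middle; hammer in a wide ring, small tools in narrow rings, each handle's foot within 20 mm of the ring's axis, upright within 0.12 rad, head on the ring within 6 mm, at rest (x of scrap0 in the frame of press between -0.237 and -0.11 m and y of scrap0 in the frame of press between -0.092 and 0.092 m and height (world z) of each of scrap0, scrap1, scrap2, scrap3 below 0.075 m and linear speed of each of scrap0, scrap1, scrap2, scrap3, brush, hammer, tack_hammer, setter, burnisher below 0.03 m/s and x of scrap1 in the frame of press between -0.237 and -0.11 m and y of scrap1 in the frame of press between -0.092 and 0.092 m and x of scrap2 in the frame of press between -0.237 and -0.11 m and y of scrap2 in the frame of press between -0.092 and 0.092 m and x of scrap3 in the frame of press between -0.237 and -0.11 m and y of scrap3 in the frame of press between -0.092 and 0.092 m and horizontal distance between brush and pad below 0.03 m and angle between brush's own z axis and vertical below 0.1 rad and height (world z) of brush below 0.012 m and ((horizontal distance between hammer and ring_wide_a below 0.02 m and z of hammer in the frame of ring_wide_a between -0.121 and -0.109 m) or (horizontal distance between hammer and ring_wide_b below 0.02 m and z of hammer in the frame of ring_wide_b between -0.121 and -0.109 m)) and angle between each of hammer, tack_hammer, setter, burnisher's own z axis and vertical below 0.12 rad and ((horizontal distance between tack_hammer and ring_narrow_a below 0.02 m and z of tack_hammer in the frame of ring_narrow_a between -0.106 and -0.094 m) or (horizontal distance between tack_hammer and ring_narrow_b below 0.02 m and z of tack_hammer in the frame of ring_narrow_b between -0.106 and -0.094 m) or (horizontal distance between tack_hammer and ring_narrow_c below 0.02 m and z of tack_hammer in the frame of ring_narrow_c between -0.106 and -0.094 m)) and ((horizontal distance between setter and ring_narrow_a below 0.02 m and z of setter in the frame of ring_narrow_a between -0.106 and -0.094 m) or (horizontal distance between setter and ring_narrow_b below 0.02 m and z of setter in the frame of ring_narrow_b between -0.106 and -0.094 m) or (horizontal distance between setter and ring_narrow_c below 0.02 m and z of setter in the frame of ring_narrow_c between -0.106 and -0.094 m)) and ((horizontal distance between burnisher and ring_narrow_a below 0.02 m and z of burnisher in the frame of ring_narrow_a between -0.106 and -0.094 m) or (horizontal distance between burnisher and ring_narrow_b below 0.02 m and z of burnisher in the frame of ring_narrow_b between -0.106 and -0.094 m) or (horizontal distance between burnisher and ring_narrow_c below 0.02 m and z of burnisher in the frame of ring_narrow_c between -0.106 and -0.094 m))); the robot touches nothing.
It fails at once if the fingers or the arm touch an offcut that lies on the press bed ((x of scrap0 in the frame of press between -0.105 and 0.11 m and y of scrap0 in the frame of press between -0.09 and 0.09 m and height (world z) of scrap0 between 0.055 and 0.09 m and contact force between any of the fingers, the arm and scrap0 above 0.5 N) or (x of scrap1 in the frame of press between -0.105 and 0.11 m and y of scrap1 in the frame of press between -0.09 and 0.09 m and height (world z) of scrap1 between 0.055 and 0.09 m and contact force between any of the fingers, the arm and scrap1 above 0.5 N) or (x of scrap2 in the frame of press between -0.105 and 0.11 m and y of scrap2 in the frame of press between -0.09 and 0.09 m and height (world z) of scrap2 between 0.055 and 0.09 m and contact force between any of the fingers, the arm and scrap2 above 0.5 N) or (x of scrap3 in the frame of press between -0.105 and 0.11 m and y of scrap3 in the frame of press between -0.09 and 0.09 m and height (world z) of scrap3 between 0.055 and 0.09 m and contact force between any of the fingers, the arm and scrap3 above 0.5 N)).
It fails at once if a bystander is moved more than 30 mm (distance of any of mallet, nail_jar, shoe, wax_block from where it was at the start of the episode above 0.03 m).
Of scrap0, scrap1, scrap2, scrap3 only 2 to 4 are there at a start; the rules pass over those that are not, and their reading is None.
Of hammer, tack_hammer, setter, burnisher only 3 to 4 are there at a start; the rules pass over those that are not, and their reading is None.
At some moment in a run one of scrap0, scrap1, scrap2, scrap3 may be knocked a few centimetres aside while the robot is not near it.
It also fails if it takes over 208 s, if anything falls off the work surface, if the arm or the gripper's body presses on something with over 40 N, if the wrist force passes 120 N, or if a joint passes its speed limit or range.

ROBOT

A 7-joint arm with a two-finger parallel gripper is mounted at the origin on the work surface. World frame = base frame: x ahead of the robot, y to its left, z up, the work surface at z = 0. Lengths are in m, angles in rad, forces in N, time in s.
With the tool pointing down it reaches from about 0.4 to 0.85 m from the base axis. Payload 4.5 kg.
Tool frame: the origin (TCP) lies midway between the tips of the shut fingers; the grasp point (between the pads) lies 19 mm behind it; z points along the fingers, y is the line along which they close (so a half turn about z gives the same grasp; the last joint's range is limited). The gripper opens to 88 mm and grips with 3 to 60 N. Pads are 18 mm wide; open, the fingers measure 123 mm over their backs; the gripper's body (75 mm by 187 mm) begins 45 mm behind the grasp point.
Start: joints at [1.137, 0.689, -0.195, 1.565, 0.157, 0.902, -0.215], TCP at [0.282, -0.558, 0.239] pointing down, gripper open.
Joint ranges: [-3.01, 3.01], [-0.46, 2.08], [-1.47, 1.51], [0.13, 2.56], [-1, 4.14], [0.04, 2.09], [-2.66, 2.66]. Speed limits (rad/s): [2.57, 2.57, 3.14, 3.14, 3.14, 3.14, 3.14].

INTERFACE

Orientations are given as a unit quaternion [x, y, z, w].
In Python, from plant import r, eyes, finish_job gives the robot as it stands. The module is installed in compiled form; this text tells all that it offers.
- The arm moves only by the tool move_arm, never from a script. Its argument "motion" is a list of rows, each a list of 7 numbers: the shift along the tool's x, y, z in mm, then the turn, a rotation vector about the tool's x, y, z in degrees, then the closure, from 0 (fully open) to 1 (shut). A call has 1 to 5 rows; each row is the pose to reach, as a shift and turn from the pose commanded when the call began, along the tool's axes at that moment; what a row does not reach only later rows make up. A row lasts 1/8 s, in which the tool goes at most 62.5 mm and 10.7 degrees, less where a joint would pass 70% of its speed; a pose out of reach is approached as far as the arm can. A call with a gripper value outside its range is refused whole. The fingers move at their own pace and stop on an object; "newtons" is the grip in N (left out, the last holds). Time passes only in rows, so rows that repeat a pose let the fingers close. It gives the time, the measured TCP pose, the force, the opening and the grip force at its end, in the units of the state.
- r.get_state(): the state, without advancing time (a new reading comes with each control period).
- eyes.snapshot(name): name is "scene" or "top"; returns a dict with "frame" (420x560x3 uint8, red, green, blue), "z_map" (420x560 float32, m along the optical axis (not along the pixel's ray), 0 where there is no reading), "intrinsics" (3x3 intrinsics, pixels), "world_to_cam" (4x4, takes a point from world to camera coordinates). Camera axes: x right, y down, z forward; pixel columns grow to the right and rows downward; lengths in m; the calibration is good to about 2 mm. A picture is of the moment at which its call begins.
- finish_job(): hands the job in; it is judged then, once.
The state is a dict: "clock": time; "q": joint angles; "qd": joint speeds; "joint_torque": joint torques, N m; "tool_pos": TCP position; "eef_rot": TCP orientation; "contact_force": force on the tool from outside, world axes, zero at the start; "moment": the same for the moment, N m; "opening": opening from 0.0 (shut) to 1.0 (fully open); "finger_force": force on a finger pad.
Only numpy, scipy, OpenCV 4.12 (cv2) and the standard library are available. Lean on these libraries where they do the work, as an engineer would, in place of code of your own. Each camera call takes 0.05 s, during which the arm holds its last target. There are 200 camera calls.

## Working session

There is one attempt and no reset: what is moved stays moved. The work goes in short steps, Python scripts to look and compute and a tool call to move; the robot and the scene stay as the last step left them, time stands still between calls to the robot, and variables do not carry over. Pictures are saved under pics/ and viewed, at most 14 in all, crops included, and the job is handed in when it is done.

Besides the shell and the picture viewer there is one more tool, called after "Call:" by a JSON object that holds its "op" and its "data", one argument or row to a line. move_arm: Moves the arm, as the interface text tells. Its arguments: {"type":"object","properties":{"motion":{"type":"array","items":{"type":"array","items":{"type":"number"}}},"newtons":{"type":"number"}},"required":["motion"]}

```bash
mkdir -p pics; cat > h.py <<'E'
import numpy as np, cv2
from plant import r, eyes, finish_job
from scipy.spatial.transform import Rotation as R
def snap(n,f=None):
    s=eyes.snapshot(n)
    np.savez(f'{n}.npz',**s)
    if f: cv2.imwrite(f'pics/{f}.png',cv2.cvtColor(s['frame'],cv2.COLOR_RGB2BGR))
    return s
def cloud(s):
    z=s['z_map'];K=s['intrinsics'];v,u=np.mgrid[:z.shape[0],:z.shape[1]]
    p=np.stack([(u-K[0,2])/K[0,0]*z,(v-K[1,2])/K[1,1]*z,z],-1)
    T=s['world_to_cam'];w=(p-T[:3,3])@T[:3,:3]
    w[z==0]=np.nan
    return w
def st():
    s=r.get_state();print('t',s['clock'],'p',np.round(s['tool_pos'],4),'q',np.round(s['eef_rot'],4),'F',np.round(s['contact_force'],1),'op',s['opening'],'ff',s['finger_force'],'j',np.round(s['q'],2))
    return s
E
python3 - <<'E'
from h import *
st();print(R.from_quat(r.get_state()['eef_rot']).as_matrix().round(3))
for n in('scene','top'):
    s=snap(n,n+'0');T=s['world_to_cam'];print(n,-T[:3,:3].T@T[:3,3],T[:3,:3].round(2),s['intrinsics'].round(0).tolist())
E
```

```text
t 0.0 p [ 0.2815 -0.5573  0.2379] q [ 9.728e-01  2.318e-01 -3.000e-04 -9.000e-04] F [ 0.4 -1.5 -0.2] op 1.002904517128198 ff 0.0 j [ 1.14  0.69 -0.19  1.57  0.16  0.9  -0.22]
[[ 0.893  0.451 -0.001]
 [ 0.451 -0.893  0.002]
 [-0.    -0.002 -1.   ]]
scene [ 1.02821319 -0.51484626  1.00787418] [[ 0.59  0.81  0.01]
 [ 0.64 -0.46 -0.62]
 [-0.5   0.37 -0.79]] [[477.0, 0.0, 281.0], [0.0, 477.0, 215.0], [0.0, 0.0, 1.0]]
top [ 0.30775799 -0.0961541   1.14902536] [[ 0.02 -1.    0.03]
 [-0.99 -0.03 -0.14]
 [ 0.14 -0.03 -0.99]] [[432.0, 0.0, 274.0], [0.0, 432.0, 208.0], [0.0, 0.0, 1.0]]
```

View pics/scene0.png

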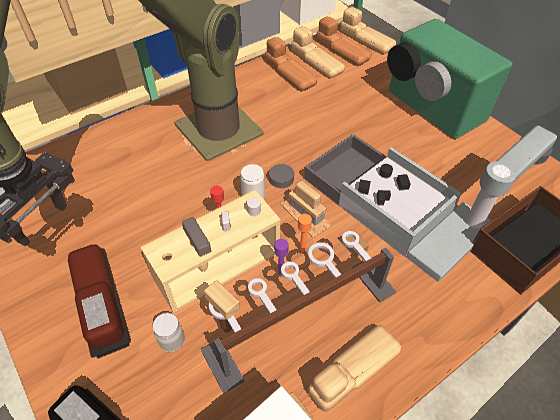

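View pics/top0.png

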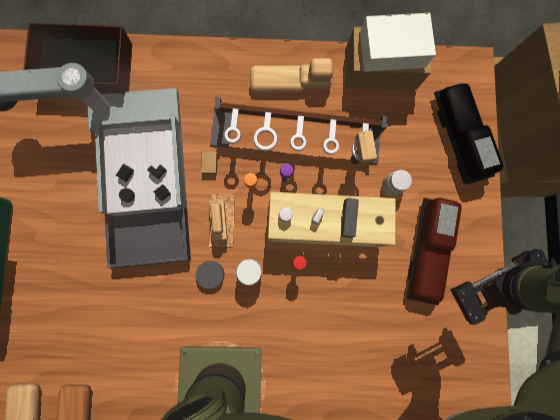

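The top view shows four offcuts on the bed at (125,172), (157,171), (127,196) and (162,194), and the brush on its pad at (218,218).

- **Caddy:** a round head at (286,214), a small bar at (318,215), the big hammer at (350,217), and an empty hole at (380,220).
- **Rings:** at (232,134), (265,138, wide), (298,141) and (331,145). The mallet hangs at (366,147).
- **Setter candidates:** (286,214) is grey and in the caddy. The look-alikes are orange (250,180), purple (286,170) and red (300,263). I choose the grey one.

Next I check this in one close crop.

```bash
python3 - <<'E'
from h import *
s=dict(np.load('top.npz'));f=s['frame'][:,:,::-1]
c=f[95:265,195:400];cv2.imwrite('pics/c1.png',cv2.resize(c,None,fx=3.5,fy=3.5,interpolation=cv2.INTER_CUBIC))
w=cloud(s)
def blob(name,u0,u1,v0,v1,z0,z1):
    m=np.zeros(w.shape[:2],bool);m[v0:v1,u0:u1]=1;m&=(w[...,2]>z0)&(w[...,2]<z1)
    p=w[m]
    if len(p)<5: print(name,'few',len(p));return
    (c,sz,a)=cv2.minAreaRect((p[:,:2]*1000).astype(np.float32))
    print(name,len(p),'med z',np.median(p[:,2]).round(3),'mean',p[:,:2].mean(0).round(4),'rect',np.round(c,1),np.round(sz,1),round(a,1))
blob('setter',270,300,200,230,.15,.2)
blob('tack',304,333,200,230,.15,.2)
blob('hammer',336,365,190,245,.15,.2)
blob('caddytop',260,400,185,250,.125,.142)
blob('brush top',200,240,185,255,.085,.12)
blob('brush back',200,240,185,255,.04,.07)
for n,u,v in(('s0',125,172),('s1',157,171),('s2',127,196),('s3',162,194)): blob(n,u-13,u+13,v-13,v+13,.075,.1)
blob('bed',100,185,125,215,.05,.068)
blob('guards',90,195,115,225,.087,.105)
blob('tray rim',100,195,215,275,.04,.055)
for n,u,v in(('r1',232,134),('rw',265,138),('r3',298,141),('r4',331,145)): blob(n,u-14,u+14,v-14,v+14,.13,.15)
blob('mallet',345,385,125,170,.15,.2)
for n,u,v in(('orange',250,180),('purple',286,170),('red',300,263),('jar',249,272),('jar2',399,182),('dk',210,276),('wax',209,162),('shoe',435,250)): blob(n,u-18,u+18,v-18,v+18,.02,.3); print(w[v,u].round(3))
E
```

```text
setter 157 med z 0.168 mean [ 0.4305 -0.151 ] rect [ 431.  -151.1] [30.1 30. ] 2.7
tack 109 med z 0.167 mean [ 0.4287 -0.2251] rect [ 429.1 -226. ] [16.  33.8] 61.9
hammer 538 med z 0.168 mean [ 0.4264 -0.2994] rect [ 427.7 -301.3] [31.1 90.6] 84.8
caddytop 4908 med z 0.136 mean [ 0.4275 -0.2615] rect [ 428.9 -264.1] [300.6 110.8] 88.5
brush top 302 med z 0.099 mean [0.4259 0.0149] rect [426.7  15.7] [74.3 24.4] 6.9
brush back 305 med z 0.055 mean [0.4219 0.0113] rect [426.8  15.6] [104.   38.6] 6.5
s0 162 med z 0.084 mean [0.5363 0.2495] rect [536.6 250.1] [27.1 35.8] 64.1
s1 133 med z 0.085 mean [0.5421 0.1694] rect [546.  170.4] [31.9 31.8] 51.8
s2 160 med z 0.085 mean [0.4797 0.2406] rect [479.9 241.2] [33.2 32.7] 39.8
s3 147 med z 0.084 mean [0.4881 0.1538] rect [488.6 154.5] [29.2 29.8] 38.4
bed 5428 med z 0.061 mean [0.556  0.2188] rect [547.2 210. ] [239.  198.4] 5.1
guards 1210 med z 0.092 mean [0.5836 0.2208] rect [559.7 216.1] [230.3 201. ] 6.9
tray rim 643 med z 0.05 mean [0.3509 0.1986] rect [375.9 194.2] [130.8 201.6] 6.6
r1 204 med z 0.14 mean [ 0.6284 -0.0209] rect [6
[... 460 characters left out ...]
 med z 0.132 mean [ 0.5404 -0.1526] rect [ 542.8 -152.9] [31.1 30.2] 5.7
[ 0.541 -0.152  0.13 ]
red 151 med z 0.133 mean [ 0.3215 -0.1867] rect [ 321.4 -187.8] [28.1 31.6] 0.7
[ 0.319 -0.189  0.134]
jar 538 med z 0.1 mean [ 0.2965 -0.0686] rect [296.4 -68.3] [60.1 60.6] 1.5
[ 0.295 -0.07   0.097]
jar2 569 med z 0.08 mean [ 0.5298 -0.4395] rect [ 512.3 -432.5] [ 56.7 113.2] 59.8
[ 0.531 -0.445  0.076]
dk 624 med z 0.027 mean [0.2871 0.0332] rect [287.4  32.9] [70.9 69.2] 2.5
[0.282 0.031 0.027]
wax 343 med z 0.026 mean [0.5823 0.0481] rect [583.6  48.3] [61.  40.7] 1.2
[0.58  0.046 0.027]
shoe 1235 med z 0.074 mean [ 0.3617 -0.5292] rect [ 359.5 -535.1] [79.8 92.7] 85.4
[ 0.36  -0.535  0.071]
```

View pics/c1.png

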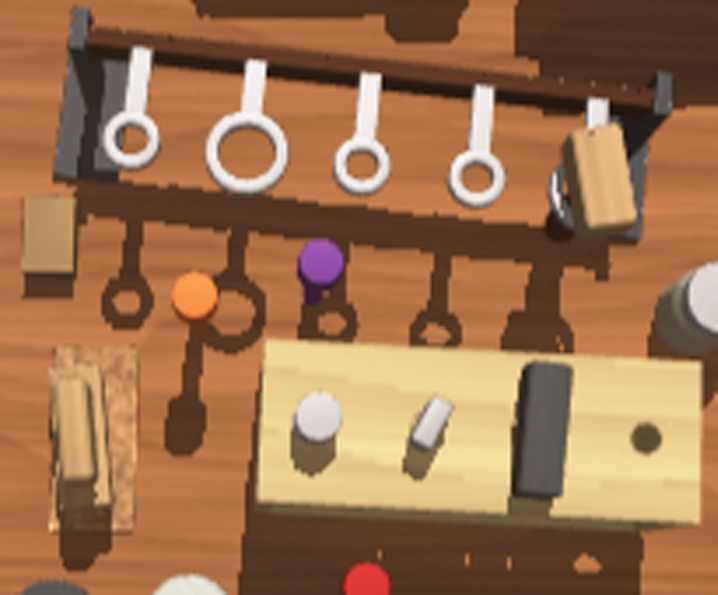

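The crop confirms three tools: a round setter at y≈-0.151, a tack hammer at y≈-0.226 and the hammer at y≈-0.301. The burnisher is absent. The measured positions agree with the caddy hole pattern. Next I fit the ring centres and the press and pad poses.

```bash
cat >> h.py <<'E'
def ray(s,u,v,z):
    K=s['intrinsics'];T=s['world_to_cam'];Rm=T[:3,:3];c=-Rm.T@T[:3,3]
    d=Rm.T@np.array([(u-K[0,2])/K[0,0],(v-K[1,2])/K[1,1],1]);return c+d*(z-c[2])/d[2]
E
python3 - <<'E'
from h import *
s=dict(np.load('top.npz'))
for n,u,v in(('r1',131,140),('rw',247,152),('r3',361,164),('r4',477,178)):
    print(n,ray(s,195+(u+.5)/3.5-.5,95+(v+.5)/3.5-.5,.14).round(4))
w=cloud(s)
from scipy.optimize import least_squares
for n,x,y,ro,ri in(('r1',.627,-.021,.020,.0115),('rw',.617,-.101,.029,.02),('r3',.612,-.181,.020,.0115),('r4',.605,-.26,.02,.0115)):
    m=abs(w[...,2]-.14)<.006;p=w[m][:,:2]
    def best(c):
        d=np.hypot(*(p-c).T);return -((d<ro)&(d>ri)).sum()+3*(d<ri-.002).sum()
    g=[(best((x+i*5e-4,y+j*5e-4)),x+i*5e-4,y+j*5e-4) for i in range(-20,21) for j in range(-20,21)]
    b=min(g)[0];gg=np.array([q[1:] for q in g if q[0]<=b+2]);print(n,b,gg.mean(0).round(4))
# pad
f=s['frame'].astype(int);m=abs(w[...,2]-.005)<.004;m[:185]=0;m[255:]=0;m[:,:200]=0;m[:,245:]=0
m&=(f[...,0]>150);p=w[m];print('pad',len(p),cv2.minAreaRect((p[:,:2]*1000).astype(np.float32)))
E
```

```text
r1 [ 0.6218 -0.0203  0.14  ]
rw [ 0.6159 -0.1003  0.14  ]
r3 [ 0.6098 -0.1791  0.14  ]
r4 [ 0.6024 -0.2595  0.14  ]
r1 -155 [ 0.6225 -0.0202]
rw -232 [ 0.6162 -0.0998]
r3 -146 [ 0.6102 -0.1795]
r4 -144 [ 0.6033 -0.2589]
pad 1274 ((431.6665344238281, 9.145809173583984), (185.57908630371094, 118.19429779052734), 1.8009315729141235)
```

Call:
{"op": "move_arm", "data": {
  "motion": [
    [0, 0, -20, 0, 0, 10, 0.4],
    [0, 0, -40, 0, 0, 20, 0.4],
    [0, 0, -50, 0, 0, 27, 0.4],
    [0, 0, -50, 0, 0, 32, 0.4],
    [0, 0, -50, 0, 0, 32, 0.4]
  ],
  "newtons": 25
}}

```text
clock: 0.72
tool_pos: [0.2818, -0.5575, 0.2884]
eef_rot: [0.999, -0.045, -0.0, -0.0]
contact_force: [-0.8, 0.6, -0.2]
opening: 0.601
finger_force: 0.0
```

Call:
{"op": "move_arm", "data": {
  "motion": [
    [24, -54, 0, 0, 0, 0, 0.4],
    [49, -108, 0, 0, 0, 0, 0.4],
    [73, -161, 0, 0, 0, 0, 0.4],
    [98, -215, 0, 0, 0, 0, 0.4],
    [122, -269, 0, 0, 0, 0, 0.4]
  ]
}}

```text
clock: 1.35
tool_pos: [0.4284, -0.2992, 0.2885]
eef_rot: [0.999, -0.044, -0.0, -0.0]
contact_force: [0.8, 0.0, 0.8]
opening: 0.597
finger_force: 0.0
```

Call:
{"op": "move_arm", "data": {
  "motion": [
    [0, 0, 0, 0, 0, 0, 0.4],
    [0, 0, 0, 0, 0, 0, 0.4],
    [0, 0, 40, 0, 0, 0, 0.4],
    [0, 0, 80, 0, 0, 0, 0.4],
    [0, 0, 80, 0, 0, 0, 0.4]
  ]
}}

```text
clock: 1.98
tool_pos: [0.4248, -0.3017, 0.2065]
eef_rot: [0.999, -0.047, -0.003, -0.001]
contact_force: [0.0, -0.9, 0.6]
opening: 0.597
finger_force: 0.0
```

Call:
{"op": "move_arm", "data": {
  "motion": [
    [2, 0, 35, 0, 0, 0, 0.4],
    [2, 0, 66, 0, 0, 0, 0.4],
    [2, 0, 66, 0, 0, 0, 0.4],
    [2, 0, 66, 0, 0, 0, 0.75],
    [2, 0, 66, 0, 0, 0, 0.75]
  ],
  "newtons": 30
}}

```text
clock: 2.6
tool_pos: [0.4305, -0.3021, 0.1444]
eef_rot: [0.999, -0.046, 0.001, 0.001]
contact_force: [-0.9, 0.6, -1.1]
opening: 0.394
finger_force: 0.0
```

Call:
{"op": "move_arm", "data": {
  "motion": [
    [0, 0, 0, 0, 0, 0, 0.8],
    [0, 0, 0, 0, 0, 0, 0.8],
    [0, 0, -20, 0, 0, 0, 0.8],
    [0, 0, -60, 0, 0, 0, 0.8],
    [0, 0, -105, 0, 0, 0, 0.8]
  ]
}}

```text
clock: 3.22
tool_pos: [0.4288, -0.3007, 0.2484]
eef_rot: [0.999, -0.045, -0.001, -0.0]
contact_force: [0.5, 0.1, -4.2]
opening: 0.34
finger_force: 30.0
```

Call:
{"op": "move_arm", "data": {
  "motion": [
    [0, 0, -40, 0, 0, 0, 0.8],
    [0, 0, -50, 0, 0, 0, 0.8],
    [0, 0, -50, 0, 0, 0, 0.8],
    [0, 0, -50, 0, 0, 0, 0.8]
  ]
}}

```text
clock: 3.72
tool_pos: [0.4286, -0.3005, 0.2959]
eef_rot: [0.999, -0.045, -0.002, -0.001]
contact_force: [-0.1, 0.1, -4.0]
opening: 0.335
finger_force: 30.0
```

```bash
python3 - <<'E'
from h import *
st();st()
s=snap('scene','sc1');s=snap('top')
cv2.imwrite('pics/sc1.png',cv2.resize(cv2.imread('pics/sc1.png')[130:380,120:400],None,fx=2,fy=2))
E
```

```text
t 3.725 p [ 0.4286 -0.3005  0.2959] q [ 9.99e-01 -4.52e-02 -1.80e-03 -9.00e-04] F [-0.1  0.1 -4. ] op 0.33543244687807966 ff 29.99943433329463 j [ 0.55  0.48 -0.03  1.8   0.02  0.87 -1.16]
t 3.725 p [ 0.4286 -0.3005  0.2959] q [ 9.99e-01 -4.52e-02 -1.80e-03 -9.00e-04] F [-0.1  0.1 -4. ] op 0.33543244687807966 ff 29.99943433329463 j [ 0.55  0.48 -0.03  1.8   0.02  0.87 -1.16]
```

View pics/sc1.png

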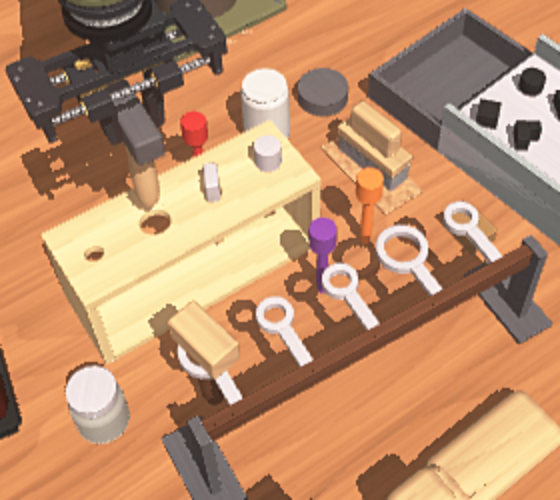

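The hammer is held upright, with its head in the gripper and its foot clear of the caddy. Next I carry it over the free wide ring.

Call:
{"op": "move_arm", "data": {
  "motion": [
    [34, -43, 0, 0, 0, 0, 0.8],
    [68, -87, 0, 0, 0, 0, 0.8],
    [101, -130, 0, 0, 0, 0, 0.8],
    [135, -173, 0, 0, 0, 0, 0.8],
    [169, -217, 0, 0, 0, 0, 0.8]
  ]
}}

```text
clock: 4.45
tool_pos: [0.6182, -0.0991, 0.2963]
eef_rot: [0.999, -0.045, -0.001, 0.0]
contact_force: [1.1, -1.1, -4.0]
opening: 0.337
finger_force: 30.0
```

Call:
{"op": "move_arm", "data": {
  "motion": [
    [0, 0, 0, 0, 0, 0, 0.8],
    [0, 0, 0, 0, 0, 0, 0.8],
    [0, 0, 0, 0, 0, 0, 0.8]
  ]
}}

```text
clock: 4.82
tool_pos: [0.6166, -0.1023, 0.2972]
eef_rot: [0.999, -0.047, -0.001, 0.001]
contact_force: [0.2, 0.1, -3.3]
opening: 0.337
finger_force: 30.0
```

```bash
cat >> h.py <<'E'
def handle(z0,z1,f=None):
    "handle points of the held tool near the TCP, both cameras"
    t=np.array(st()['tool_pos'])
    for n in('scene','top'):
        s=snap(n,f if n=='scene' else None);w=cloud(s)
        m=(np.hypot(w[...,0]-t[0],w[...,1]-t[1])<.04)&(w[...,2]>z0)&(w[...,2]<z1);p=w[m]
        if len(p)<15: print(n,'few',len(p));continue
        cam=-s['world_to_cam'][:3,:3].T@s['world_to_cam'][:3,3]
        def fit(q,rad):
            e=lambda c:np.hypot(q[:,0]-c[0],q[:,1]-c[1])-rad
            from scipy.optimize import least_squares
            d=q[:,:2].mean(0)-cam[:2];return least_squares(e,q[:,:2].mean(0)+d/np.linalg.norm(d)*rad*.8,loss='soft_l1',f_scale=.002).x
        for a,b in((z0,(z0+z1)/2),((z0+z1)/2,z1)):
            q=p[(p[:,2]>a)&(p[:,2]<b)]
            if len(q)>8: print(n,'z',round(q[:,2].mean(),3),len(q),'zmin',q[:,2].min().round(3),'c',[fit(q,rr).round(4) for rr in(.0075,.014)])
E
python3 - <<'E'
from h import *
handle(.165,.275)
E
```

```text
t 4.825 p [ 0.6166 -0.1023  0.2972] q [ 9.989e-01 -4.660e-02 -8.000e-04  6.000e-04] F [ 0.2  0.1 -3.3] op 0.3367444976273869 ff 29.999338276684284 j [ 0.1   0.63 -0.02  1.49  0.02  1.02 -1.59]
scene z 0.2 133 zmin 0.171 c [array([ 0.616 , -0.1073]), array([ 0.6107, -0.102 ])]
scene z 0.244 196 zmin 0.22 c [array([ 0.6153, -0.1071]), array([ 0.6105, -0.1015])]
top few 0
```

```bash
cat >> h.py <<'E'
def rings(n='scene'):
    w=cloud(dict(np.load(f'{n}.npz')));p=w[abs(w[...,2]-.14)<.005][:,:2]
    for nm,x,y,ro,ri in(('r1',.6225,-.020,.020,.0115),('rw',.616,-.1,.029,.02),('r3',.610,-.1795,.020,.0115),('r4',.603,-.259,.02,.0115)):
        g=[]
        for i in range(-16,17):
            for j in range(-16,17):
                c=(x+i*5e-4,y+j*5e-4);d=np.hypot(*(p-c).T);g.append((-((d<ro)&(d>ri)).sum()+3*(d<ri-.002).sum(),*c))
        b=min(g)[0];gg=np.array([q[1:] for q in g if q[0]<=b+2]);print(nm,b,gg.mean(0).round(4))
E
python3 - <<'E'
from h import *
rings('scene')
w=cloud(dict(np.load('scene.npz')))
m=(np.hypot(w[...,0]-.616,w[...,1]+.101)<.07)&(w[...,2]>.285)&(w[...,2]<.325);p=w[m]
# hammer handle width along camera horizontal
s=dict(np.load('scene.npz'));d=s['world_to_cam'][0,:2];d/=np.linalg.norm(d)
for a in(.18,.2,.22,.24,.26):
    q=w[(np.hypot(w[...,0]-.616,w[...,1]+.101)<.04)&(abs(w[...,2]-a)<.008)];t=q[:,:2]@d;print(a,len(q),t.min().round(4),t.max().round(4),(np.array([.616,-.1])@d).round(4))
E
```

```text
r1 -131 [ 0.623  -0.0204]
rw -215 [ 0.6162 -0.1008]
r3 -167 [ 0.6093 -0.18  ]
r4 -172 [ 0.6028 -0.2594]
0.18 22 0.2631 0.2844 0.2809
0.2 54 0.2628 0.2888 0.2809
0.22 67 0.2628 0.29 0.2809
0.24 68 0.2637 0.2885 0.2809
0.26 50 0.2644 0.2821 0.2809
```

Both cameras agree on the ring centre. The handle sits about 5 mm short in x, so I correct that and lower the hammer.

Call:
{"op": "move_arm", "data": {
  "motion": [
    [5, -2, 0, 0, 0, 0, 0.8],
    [5, -2, 0, 0, 0, 0, 0.8],
    [5, -2, 25, 0, 0, 0, 0.8],
    [5, -2, 50, 0, 0, 0, 0.8],
    [5, -2, 75, 0, 0, 0, 0.8]
  ]
}}

```text
clock: 5.55
tool_pos: [0.623, -0.0989, 0.2222]
eef_rot: [0.999, -0.045, 0.0, 0.0]
contact_force: [-0.4, -0.7, -4.0]
opening: 0.334
finger_force: 30.0
```

Call:
{"op": "move_arm", "data": {
  "motion": [
    [0, 0, 20, 0, 0, 0, 0.8],
    [0, 0, 40, 0, 0, 0, 0.8],
    [0, 0, 60, 0, 0, 0, 0.8],
    [0, 0, 68, 0, 0, 0, 0.8],
    [0, 0, 68, 0, 0, 0, 0.8]
  ]
}}

```text
clock: 6.18
tool_pos: [0.6228, -0.0988, 0.1546]
eef_rot: [0.999, -0.045, -0.0, 0.0]
contact_force: [-0.1, 0.5, -4.0]
opening: 0.34
finger_force: 30.0
```

Call:
{"op": "move_arm", "data": {
  "motion": [
    [0, 0, 3, 0, 0, 0, 0.8],
    [0, 0, 5, 0, 0, 0, 0.8],
    [0, 0, 5, 0, 0, 0, 0.4],
    [0, 0, 5, 0, 0, 0, 0.4],
    [0, 0, 5, 0, 0, 0, 0.4]
  ]
}}

```text
clock: 6.8
tool_pos: [0.6232, -0.0989, 0.1503]
eef_rot: [0.999, -0.045, 0.001, 0.0]
contact_force: [-0.1, -0.5, 0.4]
opening: 0.599
finger_force: 0.0
```

Call:
{"op": "move_arm", "data": {
  "motion": [
    [0, 0, -20, 0, 0, 0, 0.4],
    [0, 0, -60, 0, 0, 0, 0.4],
    [0, 0, -110, 0, 0, 0, 0.4],
    [0, 0, -140, 0, 0, 5, 0.4],
    [0, 0, -140, 0, 0, 10, 0.4]
  ]
}}

```text
clock: 7.42
tool_pos: [0.6246, -0.0991, 0.2932]
eef_rot: [0.991, -0.134, 0.003, -0.0]
contact_force: [-0.5, 0.4, -0.4]
opening: 0.603
finger_force: 0.0
```

Call:
{"op": "move_arm", "data": {
  "motion": [
    [-36, 41, 0, 0, 0, 4, 0.4],
    [-71, 81, 0, 0, 0, 8, 0.4],
    [-107, 122, 0, 0, 0, 13, 0.4],
    [-142, 163, 0, 0, 0, 13, 0.4],
    [-152, 174, 0, 0, 0, 13, 0.4]
  ]
}}

```text
clock: 8.05
tool_pos: [0.4274, -0.2293, 0.2902]
eef_rot: [0.969, -0.246, -0.0, 0.001]
contact_force: [0.0, 0.4, -0.2]
opening: 0.599
finger_force: 0.0
```

Call:
{"op": "move_arm", "data": {
  "motion": [
    [0, 0, 0, 0, 0, 0, 0.4],
    [0, 0, 0, 0, 0, 0, 0.4],
    [0, 0, 40, 0, 0, 0, 0.4],
    [0, 0, 80, 0, 0, 0, 0.4],
    [0, 0, 80, 0, 0, 0, 0.4]
  ]
}}

```text
clock: 8.68
tool_pos: [0.4303, -0.2249, 0.2076]
eef_rot: [0.97, -0.242, -0.003, -0.001]
contact_force: [-0.2, 0.3, 0.2]
opening: 0.603
finger_force: 0.0
```

```bash
python3 - <<'E'
from h import *
st()
s=snap('scene','sc2');w=cloud(s)
cv2.imwrite('pics/sc2.png',cv2.resize(cv2.imread('pics/sc2.png')[130:380,120:400],None,fx=2,fy=2))
for n,x,y,rr in(('tack',.430,-.2265,.03),('setter',.431,-.151,.03),('hammer',.616,-.1,.06)):
    p=w[(np.hypot(w[...,0]-x,w[...,1]-y)<rr)&(w[...,2]>.158)&(w[...,2]<.18)]
    print(n,len(p),[np.round(a,1) for a in cv2.minAreaRect((p[:,:2]*1000).astype(np.float32))],np.median(p[:,2]))
    p=p[p[:,2]>np.median(p[:,2])-.003];print(n,len(p),[np.round(a,1) for a in cv2.minAreaRect((p[:,:2]*1000).astype(np.float32))])
E
```

```text
t 8.675 p [ 0.4303 -0.2249  0.2076] q [ 9.702e-01 -2.422e-01 -2.600e-03 -8.000e-04] F [-0.2  0.3  0.2] op 0.6025566726491257 ff 0.0 j [ 0.35  0.56  0.06  2.01 -0.06  0.57 -1.61]
tack 96 [array([ 429.6, -227. ]), array([15.8, 35.7]), np.float64(62.4)] 0.16475685999355655
tack 82 [array([ 428.9, -226.4]), array([13.7, 33.4]), np.float64(58.7)]
setter 135 [array([ 431.8, -151.8]), array([30.2, 31.3]), np.float64(60.7)] 0.1654382713015109
setter 119 [array([ 431.9, -151.6]), array([29.9, 31.3]), np.float64(60.7)]
hammer 571 [array([ 618.8, -100.2]), array([30.8, 90.4]), np.float64(84.4)] 0.17020004430324953
hammer 466 [array([ 619.3, -100.2]), array([30.6, 88.2]), np.float64(84.1)]
```

View pics/sc2.png

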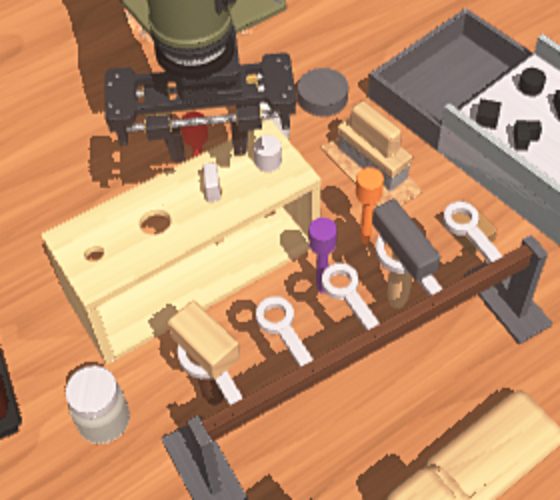

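The hammer hangs in the wide ring, with its head top at 0.170 as expected. The tack hammer is unmoved and under the gripper.

Call:
{"op": "move_arm", "data": {
  "motion": [
    [0, 0, 35, 0, 0, 0, 0.4],
    [0, 0, 66, 0, 0, 0, 0.4],
    [0, 0, 66, 0, 0, 0, 0.4],
    [0, 0, 66, 0, 0, 0, 0.9],
    [0, 0, 66, 0, 0, 0, 0.9]
  ],
  "newtons": 25
}}

```text
clock: 9.35
tool_pos: [0.4317, -0.2274, 0.1453]
eef_rot: [0.97, -0.244, 0.002, 0.0]
contact_force: [0.3, 0.4, 0.7]
opening: 0.398
finger_force: 0.0
```

Call:
{"op": "move_arm", "data": {
  "motion": [
    [0, 0, 0, 0, 0, 0, 0.95],
    [0, 0, 0, 0, 0, 0, 0.95],
    [0, 0, -20, 0, 0, 0, 0.95],
    [0, 0, -60, 0, 0, 0, 0.95],
    [0, 0, -105, 0, 0, 0, 0.95]
  ]
}}

```text
clock: 9.98
tool_pos: [0.4298, -0.2266, 0.2494]
eef_rot: [0.97, -0.244, -0.001, -0.0]
contact_force: [0.6, -1.2, -1.3]
opening: 0.176
finger_force: 25.0
```

Call:
{"op": "move_arm", "data": {
  "motion": [
    [0, 0, -35, 0, 0, 0, 0.95],
    [0, 0, -35, 0, 0, 0, 0.95],
    [0, 0, -35, 0, 0, 0, 0.95]
  ]
}}

```text
clock: 10.35
tool_pos: [0.4297, -0.2265, 0.2827]
eef_rot: [0.97, -0.244, -0.001, -0.0]
contact_force: [-0.1, 0.3, -1.9]
opening: 0.177
finger_force: 25.0
```

```bash
python3 - <<'E'
from h import *
st()
E
```

```text
t 10.35 p [ 0.4297 -0.2265  0.2827] q [ 9.699e-01 -2.435e-01 -1.000e-03 -2.000e-04] F [-0.1  0.3 -1.9] op 0.1769789768365929 ff 24.993401477113366 j [ 0.34  0.45  0.08  1.92 -0.05  0.77 -1.62]
```

Call:
{"op": "move_arm", "data": {
  "motion": [
    [40, -37, 0, 0, 0, 0, 0.95],
    [80, -74, 0, 0, 0, 0, 0.95],
    [120, -111, 0, 0, 0, 0, 0.95],
    [136, -126, 0, 0, 0, 0, 0.95],
    [136, -126, 0, 0, 0, 0, 0.95]
  ]
}}

```text
clock: 10.98
tool_pos: [0.6102, -0.1784, 0.2807]
eef_rot: [0.97, -0.242, -0.002, -0.0]
contact_force: [-0.5, 0.3, -1.4]
opening: 0.181
finger_force: 25.0
```

Call:
{"op": "move_arm", "data": {
  "motion": [
    [0, 0, 0, 0, 0, 0, 0.95],
    [0, 0, 0, 0, 0, 0, 0.95]
  ]
}}

```text
clock: 11.22
tool_pos: [0.6085, -0.181, 0.2834]
eef_rot: [0.97, -0.244, -0.001, 0.0]
contact_force: [0.2, 0.5, -1.0]
opening: 0.183
finger_force: 25.0
```

```bash
python3 - <<'E'
from h import *
handle(.17,.265)
s=dict(np.load('scene.npz'));w=cloud(s);d=s['world_to_cam'][0,:2];d/=np.linalg.norm(d);rings()
for a in(.19,.21,.23,.25):
    q=w[(np.hypot(w[...,0]-.61,w[...,1]+.18)<.03)&(abs(w[...,2]-a)<.008)];t=q[:,:2]@d;print(a,len(q),np.percentile(t,[2,98]).round(4),(np.array([.6097,-.18])@d).round(4))
E
```

```text
t 11.225 p [ 0.6085 -0.181   0.2834] q [ 9.697e-01 -2.444e-01 -8.000e-04  3.000e-04] F [ 0.2  0.5 -1. ] op 0.18337499235216634 ff 24.993397635407746 j [ 0.17  0.66  0.09  1.49 -0.07  1.   -1.79]
scene z 0.198 72 zmin 0.174 c [array([ 0.6047, -0.1798]), array([ 0.5988, -0.1757])]
scene z 0.237 80 zmin 0.218 c [array([ 0.6044, -0.1796]), array([ 0.5988, -0.1751])]
top few 0
r1 -134 [ 0.6228 -0.0208]
rw -77 [ 0.617  -0.1005]
r3 -164 [ 0.6095 -0.18  ]
r4 -174 [ 0.604  -0.2595]
0.19 27 [0.2039 0.2162] 0.2124
0.21 32 [0.2035 0.2158] 0.2124
0.23 35 [0.2032 0.2153] 0.2124
0.25 27 [0.2048 0.2148] 0.2124
```

Call:
{"op": "move_arm", "data": {
  "motion": [
    [4, -2, 0, 0, 0, 0, 0.95],
    [4, -2, 0, 0, 0, 0, 0.95],
    [4, -2, 25, 0, 0, 0, 0.95],
    [4, -2, 50, 0, 0, 0, 0.95],
    [4, -2, 50, 0, 0, 0, 0.95]
  ]
}}

```text
clock: 11.95
tool_pos: [0.613, -0.1798, 0.232]
eef_rot: [0.97, -0.243, -0.002, -0.0]
contact_force: [0.5, 0.1, -1.0]
opening: 0.178
finger_force: 25.0
```

Call:
{"op": "move_arm", "data": {
  "motion": [
    [0, 0, 25, 0, 0, 0, 0.95],
    [0, 0, 50, 0, 0, 0, 0.95],
    [0, 0, 72, 0, 0, 0, 0.95],
    [0, 0, 80, 0, 0, 0, 0.95],
    [0, 0, 80, 0, 0, 0, 0.95]
  ]
}}

```text
clock: 12.58
tool_pos: [0.6148, -0.1804, 0.1543]
eef_rot: [0.97, -0.244, 0.0, 0.0]
contact_force: [-0.6, 0.9, -1.8]
opening: 0.181
finger_force: 25.0
```

Call:
{"op": "move_arm", "data": {
  "motion": [
    [0, 0, 3, 0, 0, 0, 0.95],
    [0, 0, 5, 0, 0, 0, 0.95],
    [0, 0, 5, 0, 0, 0, 0.5],
    [0, 0, 5, 0, 0, 0, 0.5],
    [0, 0, 5, 0, 0, 0, 0.5]
  ]
}}

```text
clock: 13.2
tool_pos: [0.6146, -0.1803, 0.149]
eef_rot: [0.97, -0.244, 0.0, 0.0]
contact_force: [-0.5, -1.0, -0.5]
opening: 0.489
finger_force: 0.0
```

Call:
{"op": "move_arm", "data": {
  "motion": [
    [0, 0, -20, 0, 0, 0, 0.5],
    [0, 0, -60, 0, 0, 0, 0.5],
    [0, 0, -110, 0, 0, 0, 0.4],
    [0, 0, -140, 0, 0, 0, 0.4],
    [0, 0, -140, 0, 0, 0, 0.4]
  ]
}}

```text
clock: 13.82
tool_pos: [0.6159, -0.1808, 0.2916]
eef_rot: [0.97, -0.244, 0.003, 0.0]
contact_force: [-0.3, -0.1, 0.3]
opening: 0.601
finger_force: 0.0
```

Call:
{"op": "move_arm", "data": {
  "motion": [
    [-50, 17, 0, 0, 0, 0, 0.4],
    [-100, 35, 0, 0, 0, 0, 0.4],
    [-150, 53, 0, 0, 0, 0, 0.4],
    [-174, 61, 0, 0, 0, 0, 0.4],
    [-174, 61, 0, 0, 0, 0, 0.4]
  ]
}}

```text
clock: 14.45
tool_pos: [0.4299, -0.1515, 0.288]
eef_rot: [0.97, -0.244, -0.002, 0.0]
contact_force: [-0.1, 0.4, -0.4]
opening: 0.604
finger_force: 0.0
```

Call:
{"op": "move_arm", "data": {
  "motion": [
    [0, 0, 0, 0, 0, 0, 0.4],
    [0, 0, 0, 0, 0, 0, 0.4],
    [0, 0, 40, 0, 0, 0, 0.4],
    [0, 0, 80, 0, 0, 0, 0.4],
    [0, 0, 80, 0, 0, 0, 0.4]
  ]
}}

```text
clock: 15.08
tool_pos: [0.4312, -0.1513, 0.2067]
eef_rot: [0.97, -0.243, -0.003, -0.0]
contact_force: [0.2, -1.0, -0.0]
opening: 0.601
finger_force: 0.0
```

```bash
python3 - <<'E'
from h import *
st()
s=snap('scene','sc3');w=cloud(s)
cv2.imwrite('pics/sc3.png',cv2.resize(cv2.imread('pics/sc3.png')[130:380,120:400],None,fx=2,fy=2))
for n,x,y,rr in(('tack',.610,-.18,.03),('setter',.431,-.151,.03)):
    p=w[(np.hypot(w[...,0]-x,w[...,1]-y)<rr)&(w[...,2]>.158)&(w[...,2]<.18)]
    print(n,len(p),[np.round(a,1) for a in cv2.minAreaRect((p[:,:2]*1000).astype(np.float32))],np.median(p[:,2]))
E
```

```text
t 15.075 p [ 0.4312 -0.1513  0.2067] q [ 0.9699 -0.2434 -0.0029 -0.    ] F [ 0.2 -1.  -0. ] op 0.6011297864682178 ff 0.0 j [ 0.19  0.53  0.06  2.09 -0.07  0.52 -1.75]
tack 133 [array([ 612.8, -180.4]), array([16.3, 34. ]), np.float64(61.8)] 0.1696425499401869
setter 135 [array([ 430.2, -151.5]), array([30. , 30.9]), np.float64(38.6)] 0.16517143026720058
```

View pics/sc3.png

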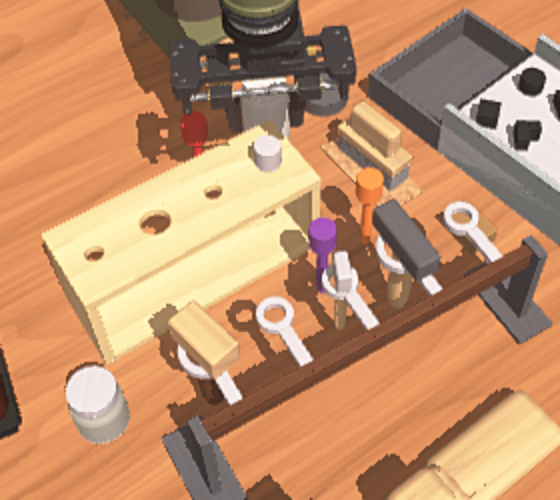

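The tack hammer hangs in its narrow ring at (340,280), with its head top at 0.170. The gripper is over the setter.

Call:
{"op": "move_arm", "data": {
  "motion": [
    [0, 0, 35, 0, 0, 0, 0.4],
    [0, 0, 66, 0, 0, 0, 0.4],
    [0, 0, 66, 0, 0, 0, 0.4],
    [0, 0, 66, 0, 0, 0, 0.75],
    [0, 0, 66, 0, 0, 0, 0.75]
  ]
}}

```text
clock: 15.75
tool_pos: [0.4333, -0.1522, 0.1442]
eef_rot: [0.97, -0.244, 0.002, 0.0]
contact_force: [0.3, -0.9, -0.1]
opening: 0.392
finger_force: 0.0
```

Call:
{"op": "move_arm", "data": {
  "motion": [
    [0, 0, 0, 0, 0, 0, 0.75],
    [0, 0, 0, 0, 0, 0, 0.75],
    [0, 0, -20, 0, 0, 0, 0.75],
    [0, 0, -60, 0, 0, 0, 0.75],
    [0, 0, -105, 0, 0, 0, 0.75]
  ]
}}

```text
clock: 16.38
tool_pos: [0.4316, -0.1516, 0.2489]
eef_rot: [0.97, -0.244, -0.001, -0.0]
contact_force: [0.6, 0.7, -1.1]
opening: 0.356
finger_force: 25.0
```

Call:
{"op": "move_arm", "data": {
  "motion": [
    [0, 0, -35, 0, 0, 0, 0.75],
    [0, 0, -35, 0, 0, 0, 0.75],
    [0, 0, -35, 0, 0, 0, 0.75]
  ]
}}

```text
clock: 16.75
tool_pos: [0.4314, -0.1515, 0.2821]
eef_rot: [0.97, -0.243, -0.001, -0.0]
contact_force: [0.2, 0.1, -1.5]
opening: 0.355
finger_force: 25.0
```

Call:
{"op": "move_arm", "data": {
  "motion": [
    [26, -50, 0, 0, 0, 0, 0.75],
    [52, -100, 0, 0, 0, 0, 0.75],
    [79, -150, 0, 0, 0, 0, 0.75],
    [105, -200, 0, 0, 0, 0, 0.75],
    [110, -207, 0, 0, 0, 0, 0.75]
  ]
}}

```text
clock: 17.38
tool_pos: [0.6285, -0.0166, 0.2796]
eef_rot: [0.971, -0.241, -0.002, -0.001]
contact_force: [-1.1, 0.2, -1.3]
opening: 0.357
finger_force: 25.0
```

Call:
{"op": "move_arm", "data": {
  "motion": [
    [0, 0, 0, 0, 0, 0, 0.75],
    [0, 0, 0, 0, 0, 0, 0.75],
    [0, 0, 0, 0, 0, 0, 0.75]
  ]
}}

```text
clock: 17.75
tool_pos: [0.626, -0.0228, 0.2828]
eef_rot: [0.97, -0.245, -0.0, 0.0]
contact_force: [-0.3, 0.7, -0.9]
opening: 0.355
finger_force: 25.0
```

```bash
python3 - <<'E'
from h import *
handle(.17,.26)
s=dict(np.load('scene.npz'));w=cloud(s);d=s['world_to_cam'][0,:2];d/=np.linalg.norm(d);rings()
for a in(.19,.21,.23,.25):
    q=w[(np.hypot(w[...,0]-.6228,w[...,1]+.0205)<.03)&(abs(w[...,2]-a)<.008)];t=q[:,:2]@d;print(a,len(q),np.percentile(t,[2,98]).round(4),(np.array([.6228,-.0205])@d).round(4))
E
```

```text
t 17.75 p [ 0.626  -0.0228  0.2828] q [ 9.696e-01 -2.446e-01 -3.000e-04  4.000e-04] F [-0.3  0.7 -0.9] op 0.35503155380106377 ff 25.000013345852494 j [-0.09  0.64  0.1   1.52 -0.07  0.99 -2.04]
scene z 0.197 71 zmin 0.173 c [array([ 0.6216, -0.0208]), array([ 0.6169, -0.0153])]
scene z 0.237 91 zmin 0.216 c [array([ 0.6217, -0.0209]), array([ 0.6173, -0.0153])]
top z 0.198 26 zmin 0.176 c [array([ 0.6249, -0.0214]), array([ 0.6315, -0.0186])]
top z 0.228 22 zmin 0.215 c [array([ 0.6248, -0.0211]), array([ 0.631 , -0.0182])]
r1 -136 [ 0.6232 -0.0213]
rw -75 [ 0.6161 -0.1006]
r3 -104 [ 0.6111 -0.1801]
r4 -170 [ 0.603  -0.2595]
0.19 26 [0.3412 0.3536] 0.3492
0.21 33 [0.3408 0.3542] 0.3492
0.23 33 [0.3411 0.3537] 0.3492
0.25 29 [0.3418 0.3535] 0.3492
```

Aligned to within about 2 mm, so I nudge it 1 mm and lower the setter.

Call:
{"op": "move_arm", "data": {
  "motion": [
    [1, -1, 0, 0, 0, 0, 0.75],
    [1, -1, 25, 0, 0, 0, 0.75],
    [1, -1, 50, 0, 0, 0, 0.75],
    [1, -1, 75, 0, 0, 0, 0.75],
    [1, -1, 75, 0, 0, 0, 0.75]
  ]
}}

```text
clock: 18.48
tool_pos: [0.6269, -0.0208, 0.2061]
eef_rot: [0.97, -0.244, -0.002, 0.001]
contact_force: [-0.1, -0.4, -0.6]
opening: 0.354
finger_force: 25.0
```

Call:
{"op": "move_arm", "data": {
  "motion": [
    [0, 0, 25, 0, 0, 0, 0.75],
    [0, 0, 45, 0, 0, 0, 0.75],
    [0, 0, 54, 0, 0, 0, 0.75],
    [0, 0, 54, 0, 0, 0, 0.75]
  ]
}}

```text
clock: 18.98
tool_pos: [0.6287, -0.021, 0.1542]
eef_rot: [0.97, -0.244, 0.0, -0.0]
contact_force: [0.5, 0.3, -1.3]
opening: 0.354
finger_force: 25.0
```

Call:
{"op": "move_arm", "data": {
  "motion": [
    [0, 0, 3, 0, 0, 0, 0.75],
    [0, 0, 5, 0, 0, 0, 0.75],
    [0, 0, 5, 0, 0, 0, 0.5],
    [0, 0, 5, 0, 0, 0, 0.5],
    [0, 0, 5, 0, 0, 0, 0.5]
  ]
}}

```text
clock: 19.6
tool_pos: [0.6285, -0.021, 0.149]
eef_rot: [0.97, -0.244, 0.0, -0.0]
contact_force: [-0.4, -0.3, 0.3]
opening: 0.498
finger_force: 0.0
```

Call:
{"op": "move_arm", "data": {
  "motion": [
    [0, 0, -20, 0, 0, 0, 0.5],
    [0, 0, -60, 0, 0, 0, 0.4],
    [0, 0, -80, 0, 0, -10, 0.4],
    [0, 0, -80, 0, 0, -20, 0.4],
    [0, 0, -80, 0, 0, -30, 0.4]
  ]
}}

```text
clock: 20.23
tool_pos: [0.6285, -0.021, 0.2293]
eef_rot: [1.0, 0.019, 0.001, 0.0]
contact_force: [0.2, 0.6, -0.3]
opening: 0.604
finger_force: 0.0
```

Call:
{"op": "move_arm", "data": {
  "motion": [
    [0, 0, 0, 0, 0, -5, 0.4],
    [0, 0, 0, 0, 0, -5, 0.4],
    [0, 0, 0, 0, 0, -5, 0.4]
  ]
}}

```text
clock: 20.6
tool_pos: [0.6283, -0.021, 0.2287]
eef_rot: [0.998, 0.059, 0.0, 0.0]
contact_force: [-1.2, 0.6, 0.3]
opening: 0.598
finger_force: 0.0
```

```bash
python3 - <<'E'
from h import *
a=st();print(np.degrees(2*np.arctan2(a['eef_rot'][1],a['eef_rot'][0])))
s=snap('top');s=snap('scene');w=cloud(s)
for n,x,y,rr,z0,z1 in(('setter',.623,-.02,.03,.158,.18),('brush',.427,.0157,.08,.09,.12)):
    p=w[(np.hypot(w[...,0]-x,w[...,1]-y)<rr)&(w[...,2]>z0)&(w[...,2]<z1)]
    print(n,len(p),[np.round(a,1) for a in cv2.minAreaRect((p[:,:2]*1000).astype(np.float32))],np.median(p[:,2]))
w=cloud(dict(np.load('top.npz')))
p=w[(np.hypot(w[...,0]-.427,w[...,1]-.0157)<.08)&(w[...,2]>.09)&(w[...,2]<.12)];print([np.round(a,1) for a in cv2.minAreaRect((p[:,:2]*1000).astype(np.float32))],len(p))
P=np.array([.5547,.2155]);c,sn=np.cos(.117),np.sin(.117)
q=w[...,:2]-P;X=q[...,0]*c+q[...,1]*sn;Y=-q[...,0]*sn+q[...,1]*c
m=(abs(X)<.108)&(abs(Y)<.088)&(w[...,2]>.077)&(w[...,2]<.1)
k,l,stt,cc=cv2.connectedComponentsWithStats(m.astype(np.uint8))
for i in range(1,k):
    if stt[i,4]>30: print('press frame x',X[l==i].min().round(3),X[l==i].max().round(3),'y',Y[l==i].min().round(3),Y[l==i].max().round(3))
E
```

```text
t 20.6 p [ 0.6283 -0.021   0.2287] q [9.983e-01 5.850e-02 0.000e+00 1.000e-04] F [-1.2  0.6  0.3] op 0.5976999137900622 ff 0.0 j [ 0.01  0.7  -0.09  1.57  0.07  0.88 -1.56]
6.7117990785833594
setter 169 [array([627.1, -21.2]), array([31.1, 30.1]), np.float64(75.0)] 0.1697553533984298
brush 216 [array([426.8,  14.2]), array([73.1, 25.6]), np.float64(5.5)] 0.09656425966473112
[array([0., 0.]), array([0., 0.]), np.float64(0.0)] 0
```

Call:
{"op": "move_arm", "data": {
  "motion": [
    [-50, -15, 0, 0, 0, 0, 0.4],
    [-100, -30, 0, 0, 0, 0, 0.4],
    [-150, -45, 0, 0, 0, 0, 0.4],
    [-195, -59, 0, 0, 0, 0, 0.4],
    [-195, -59, 0, 0, 0, 0, 0.4]
  ]
}}

```text
clock: 21.32
tool_pos: [0.4237, 0.0148, 0.2288]
eef_rot: [0.998, 0.06, -0.002, 0.0]
contact_force: [0.5, -0.8, -0.3]
opening: 0.597
finger_force: 0.0
```

Call:
{"op": "move_arm", "data": {
  "motion": [
    [0, 0, 0, 0, 0, 0, 0.4],
    [0, 0, 30, 0, 0, 0, 0.4],
    [0, 0, 60, 0, 0, 0, 0.4],
    [0, 0, 90, 0, 0, 0, 0.4],
    [0, 0, 110, 0, 0, 0, 0.4]
  ]
}}

```text
clock: 21.95
tool_pos: [0.4297, 0.0144, 0.1172]
eef_rot: [0.998, 0.059, 0.001, 0.0]
contact_force: [-0.2, 0.3, 0.3]
opening: 0.605
finger_force: 0.0
```

```bash
python3 - <<'E'
from h import *
st();st();snap('scene','sc4')
cv2.imwrite('pics/sc4.png',cv2.resize(cv2.imread('pics/sc4.png')[100:350,220:500],None,fx=2,fy=2))
E
```

```text
t 21.95 p [0.4297 0.0144 0.1172] q [9.983e-01 5.890e-02 7.000e-04 1.000e-04] F [-0.2  0.3  0.3] op 0.6045986239064625 ff 0.0 j [-0.12  0.69 -0.04  2.25  0.13  0.2  -1.72]
t 21.95 p [0.4297 0.0144 0.1172] q [9.983e-01 5.890e-02 7.000e-04 1.000e-04] F [-0.2  0.3  0.3] op 0.6045986239064625 ff 0.0 j [-0.12  0.69 -0.04  2.25  0.13  0.2  -1.72]
```

View pics/sc4.png

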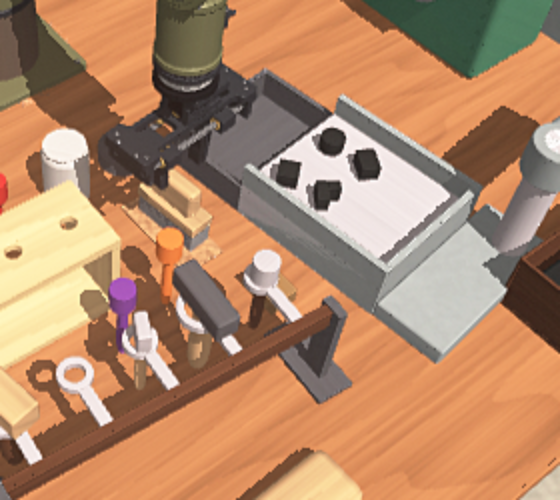

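The gripper is above the brush, and all three tools hang in the rack. Joint 6 is near its limit, so I lower in steps.

Call:
{"op": "move_arm", "data": {
  "motion": [
    [0, 0, 15, 0, 0, 0, 0.4],
    [0, 0, 30, 0, 0, 0, 0.4],
    [0, 0, 30, 0, 0, 0, 0.4]
  ]
}}

```text
clock: 22.38
tool_pos: [0.4289, 0.0144, 0.0881]
eef_rot: [0.998, 0.059, 0.0, 0.0]
contact_force: [-0.2, 0.6, -0.0]
opening: 0.598
finger_force: 0.0
```

```bash
python3 - <<'E'
from h import *
st()
E
```

```text
t 22.375 p [0.4289 0.0144 0.0881] q [9.983e-01 5.910e-02 1.000e-04 1.000e-04] F [-0.2  0.6 -0. ] op 0.5981889455601465 ff 0.0 j [-0.13  0.76 -0.02  2.27  0.13  0.12 -1.73]
```

Call:
{"op": "move_arm", "data": {
  "motion": [
    [3, 0, 10, 0, 0, 0, 0.4],
    [3, 0, 19, 0, 0, 0, 0.4],
    [3, 0, 19, 0, 0, 0, 0.4],
    [3, 0, 19, 0, 0, 0, 0.9],
    [3, 0, 19, 0, 0, 0, 0.9]
  ],
  "newtons": 50
}}

```text
clock: 23.0
tool_pos: [0.4307, 0.0149, 0.0699]
eef_rot: [0.998, 0.059, 0.0, 0.0]
contact_force: [-0.2, 0.2, -0.7]
opening: 0.398
finger_force: 0.0
```

Call:
{"op": "move_arm", "data": {
  "motion": [
    [0, 0, 0, 0, 0, 0, 0.9],
    [0, 0, 0, 0, 0, 0, 0.9],
    [0, 0, -20, 0, 0, 0, 0.9],
    [0, 0, -60, 0, 0, 0, 0.9],
    [0, 0, -100, 0, 0, 0, 0.9]
  ]
}}

```text
clock: 23.62
tool_pos: [0.4301, 0.0147, 0.1706]
eef_rot: [0.998, 0.059, -0.001, 0.0]
contact_force: [1.0, -0.1, -1.2]
opening: 0.274
finger_force: 49.5
```

```bash
python3 - <<'E'
from h import *
st();w=cloud(snap('scene'))
for z0,z1 in((.14,.153),(.195,.24)):
  p=w[(np.hypot(w[...,0]-.43,w[...,1]-.015)<.08)&(w[...,2]>z0)&(w[...,2]<z1)]
  if len(p)>5:print(len(p),[np.round(a,1) for a in cv2.minAreaRect((p[:,:2]*1000).astype(np.float32))],np.median(p[:,2]))
p=w[(np.hypot(w[...,0]-.43,w[...,1]-.015)<.055)&(w[...,2]>.07)];print(np.percentile(p[:,2],[0,1,3]))
E
```

```text
t 23.625 p [0.4301 0.0147 0.1706] q [ 9.982e-01  5.930e-02 -7.000e-04  2.000e-04] F [ 1.  -0.1 -1.2] op 0.27443790638669585 ff 49.45494018495083 j [-0.09  0.58 -0.08  2.2   0.12  0.37 -1.72]
150 [array([440.4,  14.7]), array([76.5, 39.1]), np.float64(7.8)] 0.14902312067966528
186 [array([440.4,  32.8]), array([ 44.2, 122.7]), np.float64(6.3)] 0.2017058336107697
[0.10401    0.11450393 0.13053531]
```

The brush is held firmly (24 mm, 49 N), with its underside 65 mm below the TCP. Next I carry it over the bed, turning it 90°.

Call:
{"op": "move_arm", "data": {
  "motion": [
    [0, 0, -25, 0, 0, -10, 0.9],
    [50, -55, -40, 0, 0, -20, 0.9],
    [101, -110, -40, 0, 0, -30, 0.9],
    [151, -165, -40, 0, 0, -40, 0.9],
    [180, -200, -40, 0, 0, -50, 0.9]
  ]
}}

```text
clock: 24.3
tool_pos: [0.575, 0.219, 0.2092]
eef_rot: [0.878, 0.478, -0.0, 0.0]
contact_force: [0.3, -0.3, -1.7]
opening: 0.266
finger_force: 49.5
```

Call:
{"op": "move_arm", "data": {
  "motion": [
    [0, 0, 0, 0, 0, -10, 0.9],
    [0, 0, 0, 0, 0, -20, 0.9],
    [0, 0, 0, 0, 0, -30, 0.9],
    [0, 0, 0, 0, 0, -40, 0.9],
    [0, 0, 0, 0, 0, -40, 0.9]
  ]
}}

```text
clock: 24.92
tool_pos: [0.5738, 0.2173, 0.2087]
eef_rot: [0.665, 0.747, -0.001, -0.0]
contact_force: [0.2, -0.7, -2.2]
opening: 0.268
finger_force: 49.5
```

```bash
python3 - <<'E'
from h import *
a=st();yaw=2*np.arctan2(a['eef_rot'][1],a['eef_rot'][0]);print(np.degrees(yaw))
P=np.array([.5547,.2155]);c,sn=np.cos(.117),np.sin(.117);q=np.array(a['tool_pos'][:2])-P
print('tcp in press',q[0]*c+q[1]*sn,-q[0]*sn+q[1]*c)
snap('top','t5');s=snap('scene','sc5');w=cloud(s)
cv2.imwrite('pics/sc5.png',cv2.resize(cv2.imread('pics/sc5.png')[80:300,280:560],None,fx=2.5,fy=2.5))
q=w[...,:2]-P;X=q[...,0]*c+q[...,1]*sn;Y=-q[...,0]*sn+q[...,1]*c
for n,z0,z1 in(('scrap',.077,.09),):
  m=(X<.108)&(X>-.12)&(abs(Y)<.088)&(w[...,2]>z0)&(w[...,2]<z1)
  k,l,stt,cc=cv2.connectedComponentsWithStats(m.astype(np.uint8))
  for i in range(1,k):
    if stt[i,4]>30: print('x',X[l==i].min().round(3),X[l==i].max().round(3),'y',Y[l==i].min().round(3),Y[l==i].max().round(3))
m=(w[...,2]>.055)&(w[...,2]<.066)&(X>-.15)&(X<.13)&(abs(Y)<.089);print('bed x range',np.percentile(X[m],[.2,1,99,99.8]).round(4))
m=(w[...,2]>.089)&(w[...,2]<.095)&(X>-.12)&(X<.13)&(abs(Y)<.11);print('guard y',np.percentile(Y[m],[.2,1,99,99.8]).round(4),'x',np.percentile(X[m],[.2,1,99,99.8]).round(4))
E
```

```text
t 24.925 p [0.5738 0.2173 0.2087] q [ 6.647e-01  7.471e-01 -8.000e-04 -5.000e-04] F [ 0.2 -0.7 -2.2] op 0.26801868190842976 ff 49.4541822373867 j [-0.14  0.75 -0.54  1.62  0.46  0.9  -0.74]
96.68262206413561
tcp in press 0.01917511285608268 -0.00047716333189084625
x -0.087 -0.055 y 0.018 0.05
x -0.091 -0.055 y -0.075 -0.035
x -0.036 -0.005 y -0.063 -0.023
bed x range [-0.111  -0.1087  0.1182  0.1188]
guard y [-0.1028 -0.1017  0.099   0.0999] x [-0.1105 -0.1078  0.1185  0.119 ]
```

View pics/sc5.png

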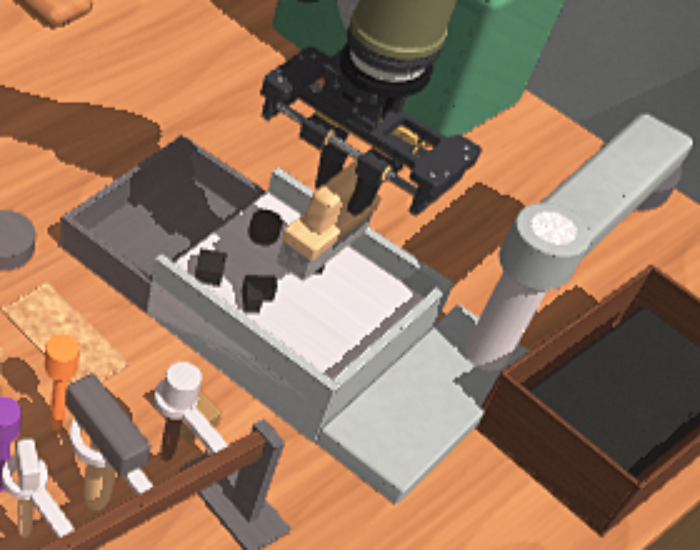

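The picture shows the brush held level above the bed, with all four offcuts in front of it and undisturbed. I start with lane A (left side).

Call:
{"op": "move_arm", "data": {
  "motion": [
    [17, 15, 0, 0, 0, 0, 0.9],
    [34, 29, 0, 0, 0, 0, 0.9],
    [34, 29, 0, 0, 0, 0, 0.9],
    [34, 29, 30, 0, 0, 0, 0.9],
    [34, 29, 60, 0, 0, 0, 0.9]
  ]
}}

```text
clock: 25.65
tool_pos: [0.5989, 0.2539, 0.1491]
eef_rot: [0.665, 0.747, -0.0, 0.001]
contact_force: [0.2, 0.1, -1.9]
opening: 0.269
finger_force: 49.5
```

Call:
{"op": "move_arm", "data": {
  "motion": [
    [0, 0, 10, 0, 0, 0, 0.9],
    [0, 0, 20, 0, 0, 0, 0.9],
    [0, 0, 20, 0, 0, 0, 0.9]
  ]
}}

```text
clock: 26.02
tool_pos: [0.599, 0.2549, 0.1297]
eef_rot: [0.664, 0.748, -0.0, 0.0]
contact_force: [-0.6, -0.8, -2.1]
opening: 0.266
finger_force: 49.5
```

```bash
cat >> h.py <<'E'
P=np.array([.5547,.2155]);c_,s_=np.cos(.117),np.sin(.117)
def topress(w):
    q=w[...,:2]-P;return q[...,0]*c_+q[...,1]*s_,-q[...,0]*s_+q[...,1]*c_+.0013
def pr():
    a=st();print('tcp press',topress(np.array(a['tool_pos'])),'yaw',np.degrees(2*np.arctan2(a['eef_rot'][1],a['eef_rot'][0])))
    for n in('scene','top'):
        w=cloud(snap(n));X,Y=topress(w)
        p=np.isfinite(X)&(w[...,2]>.103)&(w[...,2]<.1155)&(abs(X)<.15)&(abs(Y)<.1)
        if p.sum()>20:print(n,'brush back top X',np.percentile(X[p],[2,98]).round(3),'Y',np.percentile(Y[p],[2,98]).round(3),p.sum())
E
python3 - <<'E'
from h import *
pr()
E
```

```text
t 26.025 p [0.599  0.2549 0.1297] q [ 6.641e-01  7.477e-01 -2.000e-04  1.000e-04] F [-0.6 -0.8 -2.1] op 0.2656288953336263 ff 49.45498153567314 j [-0.22  0.89 -0.48  1.56  0.52  0.82 -0.79]
tcp press (np.float64(0.04863765668525733), np.float64(0.03526076292943878)) yaw 96.7785307473577
scene brush back top X [0.031 0.068] Y [-0.025  0.073] 216
```

Call:
{"op": "move_arm", "data": {
  "motion": [
    [6, 0, 2, 0, 0, 0, 0.9],
    [6, 0, 2, 0, 0, 0, 0.9],
    [6, -20, 2, 0, 0, 0, 0.9],
    [6, -40, 2, 0, 0, 0, 0.9],
    [6, -55, 2, 0, 0, 0, 0.9]
  ]
}}

```text
clock: 26.75
tool_pos: [0.5432, 0.2548, 0.128]
eef_rot: [0.664, 0.748, 0.0, 0.0]
contact_force: [0.1, -0.5, -2.5]
opening: 0.27
finger_force: 49.4
```

Call:
{"op": "move_arm", "data": {
  "motion": [
    [0, -15, 0, 0, 0, 0, 0.9],
    [0, -30, 0, 0, 0, 0, 0.9],
    [0, -45, 0, 0, 0, 0, 0.9],
    [0, -60, 0, 0, 0, 0, 0.9],
    [0, -60, 0, 0, 0, 0, 0.9]
  ]
}}

```text
clock: 27.38
tool_pos: [0.4834, 0.2477, 0.128]
eef_rot: [0.663, 0.748, -0.0, 0.0]
contact_force: [-0.7, 0.4, -2.0]
opening: 0.271
finger_force: 49.5
```

Call:
{"op": "move_arm", "data": {
  "motion": [
    [0, -12, 0, 0, 0, 0, 0.9],
    [0, -24, 0, 0, 0, 0, 0.9],
    [0, -36, 0, 0, 0, 0, 0.9],
    [0, -46, 0, 0, 0, 0, 0.9],
    [0, -46, 0, 0, 0, 0, 0.9]
  ]
}}

```text
clock: 28.0
tool_pos: [0.4375, 0.242, 0.1277]
eef_rot: [0.663, 0.748, -0.0, -0.0]
contact_force: [0.3, 0.3, -2.1]
opening: 0.269
finger_force: 49.5
```

```bash
python3 - <<'E'
from h import *
pr();s=snap('scene','sc6')
cv2.imwrite('pics/sc6.png',cv2.resize(cv2.imread('pics/sc6.png')[80:300,280:560],None,fx=2.5,fy=2.5))
E
```

```text
t 28.0 p [0.4375 0.242  0.1277] q [ 6.634e-01  7.483e-01 -4.000e-04 -0.000e+00] F [ 0.3  0.3 -2.1] op 0.26870396174845596 ff 49.45442005991936 j [-0.35  0.73 -0.4   2.03  0.59  0.49 -1.07]
tcp press (np.float64(-0.1132980671800734), np.float64(0.04126400738565054)) yaw 96.8812439929863
scene brush back top X [-0.13  -0.094] Y [-0.019  0.081] 208
top brush back top X [-0.131 -0.093] Y [-0.018  0.029] 161
```

View pics/sc6.png

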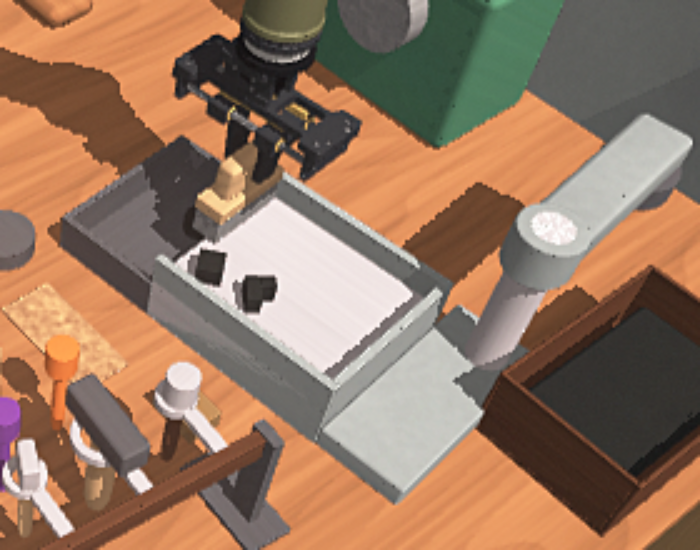

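Lane A is clear: two offcuts went into the tray, and two remain at (208,265) and (258,290). Next is lane B.

Call:
{"op": "move_arm", "data": {
  "motion": [
    [0, 0, -40, 0, 0, 0, 0.9],
    [0, 20, -62, 0, 0, 0, 0.9],
    [0, 70, -62, 0, 0, 0, 0.9],
    [-30, 115, -62, 0, 0, 0, 0.9],
    [-66, 155, -62, 0, 0, 0, 0.9]
  ]
}}

```text
clock: 28.78
tool_pos: [0.6022, 0.1947, 0.1897]
eef_rot: [0.664, 0.748, 0.001, -0.0]
contact_force: [-0.1, -0.6, -2.1]
opening: 0.268
finger_force: 49.5
```

Call:
{"op": "move_arm", "data": {
  "motion": [
    [0, 0, 0, 0, 0, 0, 0.9],
    [0, 0, 0, 0, 0, 0, 0.9],
    [0, 0, 20, 0, 0, 0, 0.9],
    [0, 0, 40, 0, 0, 0, 0.9],
    [0, 0, 40, 0, 0, 0, 0.9]
  ]
}}

```text
clock: 29.4
tool_pos: [0.5981, 0.1956, 0.1485]
eef_rot: [0.663, 0.749, -0.002, -0.001]
contact_force: [1.0, 0.1, -1.5]
opening: 0.268
finger_force: 49.5
```

```bash
python3 - <<'E'
from h import *
pr();w=cloud(dict(np.load('scene.npz')));X,Y=topress(w)
m=(X<.108)&(X>-.12)&(abs(Y)<.088)&(w[...,2]>.077)&(w[...,2]<.09)
k,l,stt,cc=cv2.connectedComponentsWithStats(m.astype(np.uint8))
for i in range(1,k):
    if stt[i,4]>30: print('x',X[l==i].min().round(3),X[l==i].max().round(3),'y',Y[l==i].min().round(3),Y[l==i].max().round(3))
p=(w[...,2]>.115)&(w[...,2]<.14)&(X<.15)&(X>-.05)&(abs(Y)<.1);print('back',np.percentile(X[p],[2,98]),np.percentile(Y[p],[2,98]))
E
```

```text
t 29.4 p [0.5981 0.1956 0.1485] q [ 0.6629  0.7487 -0.0016 -0.001 ] F [ 1.   0.1 -1.5] op 0.26837289496905026 ff 49.45514380931854 j [-0.12  0.85 -0.5   1.62  0.52  0.82 -0.72]
tcp press (np.float64(0.0407724701014548), np.float64(-0.02348730711653799)) yaw 96.9542420261598
scene brush back top X [0.024 0.058] Y [-0.082  0.011] 71
x -0.091 -0.055 y -0.069 -0.033
x -0.036 -0.004 y -0.063 -0.022
back [0.02287828 0.05958697] [-0.08373057  0.01267254]
```

Call:
{"op": "move_arm", "data": {
  "motion": [
    [0, 0, 10, 0, 0, 0, 0.9],
    [0, 0, 21, 0, 0, 0, 0.9],
    [0, 0, 21, 0, 0, 0, 0.9],
    [0, -20, 21, 0, 0, 0, 0.9],
    [0, -40, 21, 0, 0, 0, 0.9]
  ]
}}

```text
clock: 30.12
tool_pos: [0.5603, 0.1902, 0.1287]
eef_rot: [0.664, 0.748, 0.0, 0.0]
contact_force: [-0.2, -0.8, -2.6]
opening: 0.263
finger_force: 49.4
```

Call:
{"op": "move_arm", "data": {
  "motion": [
    [0, -15, 0, 0, 0, 0, 0.9],
    [0, -30, 0, 0, 0, 0, 0.9],
    [0, -45, 0, 0, 0, 0, 0.9],
    [0, -60, 0, 0, 0, 0, 0.9],
    [0, -68, 0, 0, 0, 0, 0.9]
  ]
}}

```text
clock: 30.75
tool_pos: [0.4927, 0.1822, 0.129]
eef_rot: [0.664, 0.748, 0.0, 0.0]
contact_force: [0.9, 0.2, -1.3]
opening: 0.268
finger_force: 49.4
```

Call:
{"op": "move_arm", "data": {
  "motion": [
    [0, -12, 0, 0, 0, 0, 0.9],
    [0, -24, 0, 0, 0, 0, 0.9],
    [0, -36, 0, 0, 0, 0, 0.9],
    [0, -46, 0, 0, 0, 0, 0.9],
    [0, -46, 0, 0, 0, 0, 0.9]
  ]
}}

```text
clock: 31.38
tool_pos: [0.4464, 0.1764, 0.1287]
eef_rot: [0.664, 0.748, -0.001, -0.0]
contact_force: [0.7, -0.2, -2.2]
opening: 0.268
finger_force: 49.5
```

Call:
{"op": "move_arm", "data": {
  "motion": [
    [0, 0, -40, 0, 0, 0, 0.9],
    [0, 0, -75, 0, 0, 0, 0.9],
    [0, 40, -75, 0, 0, 0, 0.9],
    [0, 80, -75, 0, 0, 0, 0.9],
    [0, 80, -75, 0, 0, 0, 0.9]
  ]
}}

```text
clock: 32.0
tool_pos: [0.5301, 0.186, 0.2035]
eef_rot: [0.665, 0.747, 0.002, 0.001]
contact_force: [0.6, -0.3, -2.4]
opening: 0.268
finger_force: 49.5
```

```bash
python3 - <<'E'
from h import *
pr();s=snap('scene','sc7')
cv2.imwrite('pics/sc7.png',cv2.resize(cv2.imread('pics/sc7.png')[80:300,240:520],None,fx=2.5,fy=2.5))
E
```

```text
t 32.0 p [0.5301 0.186  0.2035] q [6.653e-01 7.466e-01 1.600e-03 6.000e-04] F [ 0.6 -0.3 -2.4] op 0.26820647865323893 ff 49.45663779973984 j [-0.1   0.69 -0.54  1.79  0.48  0.79 -0.77]
tcp press (np.float64(-0.027870589313636097), np.float64(-0.025153985382039373)) yaw 96.59080366589112
```

View pics/sc7.png

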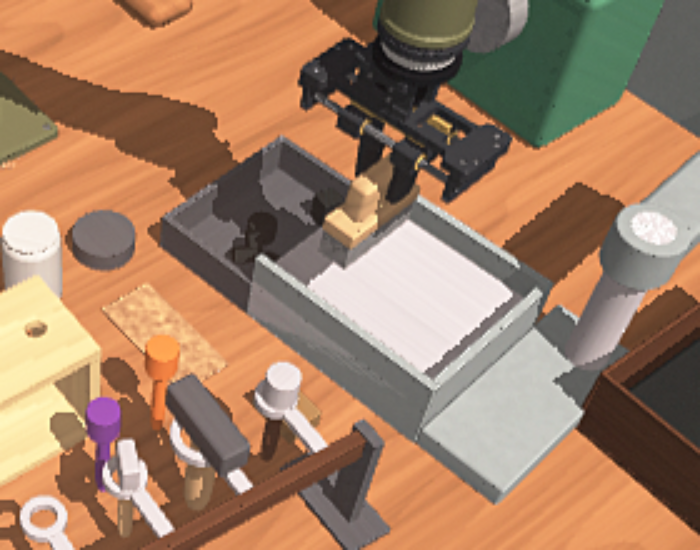

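The bed is clear and the offcuts lie in the tray. I measure the bare pad to put the brush back.

```bash
python3 - <<'E'
from h import *
for n in('scene','top'):
    s=snap(n);w=cloud(s);f=s['frame'].astype(int)
    reg=(abs(w[...,0]-.43)<.1)&(abs(w[...,1]-.01)<.07)&(abs(w[...,2]-.004)<.007)
    hsv=cv2.cvtColor(s['frame'],cv2.COLOR_RGB2HSV)
    m=(reg&(hsv[...,2]>180)&(f[...,2]>f[...,0]*.5)).astype(np.uint8)
    m=cv2.morphologyEx(m,cv2.MORPH_OPEN,np.ones((3,3)));m=cv2.morphologyEx(m,cv2.MORPH_CLOSE,np.ones((5,5)))
    k,l,t,c=cv2.connectedComponentsWithStats(m)
    if k<2: print(n,'none');continue
    i=1+t[1:,4].argmax();p=w[(l==i)&reg];print(n,len(p),[np.round(a,1) for a in cv2.minAreaRect((p[:,:2]*1000).astype(np.float32))],np.median(p[:,2]))
s=dict(np.load('scene.npz'))
for u,v in((103,303),(150,285),(227,367),(180,388)):print(ray(s,240+u/2.5,80+v/2.5,.005).round(4))
E
```

```text
scene 628 [array([431.8,  10.2]), array([137. ,  63.3]), np.float64(3.2)] 0.0036223069780181296
top 52 [array([384.9,  26.4]), array([24.1, 19.2]), np.float64(1.3)] 0.005606819210824122
[ 0.3574 -0.0174  0.005 ]
[0.3667 0.0402 0.005 ]
[0.504 0.037 0.005]
[ 0.4965 -0.0199  0.005 ]
```

Call:
{"op": "move_arm", "data": {
  "motion": [
    [-35, -25, 0, 0, 0, 10, 0.9],
    [-75, -53, 0, 0, 0, 20, 0.9],
    [-115, -81, 0, 0, 0, 30, 0.9],
    [-150, -106, 0, 0, 0, 40, 0.9],
    [-163, -115, 0, 0, 0, 50, 0.9]
  ]
}}

```text
clock: 32.88
tool_pos: [0.4292, 0.0081, 0.2038]
eef_rot: [0.919, 0.393, -0.001, 0.0]
contact_force: [-0.0, 1.3, -1.6]
opening: 0.268
finger_force: 49.5
```

Call:
{"op": "move_arm", "data": {
  "motion": [
    [0, 0, 0, 0, 0, 10, 0.9],
    [0, 0, 0, 0, 0, 20, 0.9],
    [0, 0, 0, 0, 0, 30, 0.9],
    [0, 0, 0, 0, 0, 40, 0.9],
    [0, 0, 0, 0, 0, 40, 0.9]
  ]
}}

```text
clock: 33.5
tool_pos: [0.4314, 0.011, 0.2039]
eef_rot: [0.998, 0.061, 0.0, 0.0]
contact_force: [0.6, 0.3, -1.6]
opening: 0.269
finger_force: 49.5
```

Call:
{"op": "move_arm", "data": {
  "motion": [
    [0, 0, 30, 0, 0, 0, 0.9],
    [0, 0, 60, 0, 0, 0, 0.9],
    [0, 0, 90, 0, 0, 0, 0.9],
    [0, 0, 115, 0, 0, 0, 0.9],
    [0, 0, 115, 0, 0, 0, 0.9]
  ]
}}

```text
clock: 34.12
tool_pos: [0.4308, 0.0109, 0.0876]
eef_rot: [0.998, 0.061, -0.002, -0.0]
contact_force: [0.2, 0.9, -1.1]
opening: 0.263
finger_force: 49.5
```

```bash
python3 - <<'E'
from h import *
a=st();print(np.degrees(2*np.arctan2(a['eef_rot'][1],a['eef_rot'][0])))
w=cloud(snap('scene'))
p=w[(np.hypot(w[...,0]-.432,w[...,1]-.01)<.07)&(w[...,2]>.065)&(w[...,2]<.085)];print(len(p),[np.round(a,1) for a in cv2.minAreaRect((p[:,:2]*1000).astype(np.float32))],np.median(p[:,2]))
E
```

```text
t 34.125 p [0.4308 0.0109 0.0876] q [ 9.981e-01  6.100e-02 -1.600e-03 -2.000e-04] F [ 0.2  0.9 -1.1] op 0.26343537707882875 ff 49.454687386751175 j [-0.11  0.76 -0.03  2.26  0.15  0.13 -1.74]
6.9914735721269565
201 [array([441.7,   8.3]), array([75. , 38.4]), np.float64(11.8)] 0.07091156194769394
```

Call:
{"op": "move_arm", "data": {
  "motion": [
    [5, 0, 8, 0, 0, 0, 0.9],
    [5, 0, 16, 0, 0, 0, 0.9],
    [5, 0, 17, 0, 0, 0, 0.9],
    [5, 0, 18, 0, 0, 0, 0.9],
    [5, 0, 18, 0, 0, 0, 0.9]
  ]
}}

```text
clock: 34.8
tool_pos: [0.4368, 0.0112, 0.0707]
eef_rot: [0.998, 0.059, 0.0, 0.0]
contact_force: [0.2, 0.1, -1.8]
opening: 0.268
finger_force: 49.5
```

Call:
{"op": "move_arm", "data": {
  "motion": [
    [0, 0, 0, 0, 0, 0, 0.6],
    [0, 0, 0, 0, 0, 0, 0.4],
    [0, 0, 0, 0, 0, 0, 0.4],
    [0, 0, -20, 0, 0, 0, 0.4],
    [0, 0, -60, 0, 0, 0, 0.4]
  ]
}}

```text
clock: 35.42
tool_pos: [0.436, 0.0112, 0.1304]
eef_rot: [0.998, 0.059, -0.002, 0.0]
contact_force: [0.1, -0.1, 0.1]
opening: 0.6
finger_force: 0.0
```

Call:
{"op": "move_arm", "data": {
  "motion": [
    [0, 0, -60, 0, 0, 0, 0.4],
    [0, 0, -120, 0, 0, 0, 0.4],
    [30, 60, -120, 0, 0, 0, 0.4],
    [30, 120, -120, 0, 0, 0, 0.4],
    [30, 180, -120, 0, 0, 0, 0.4]
  ]
}}

```text
clock: 36.05
tool_pos: [0.4883, -0.1657, 0.251]
eef_rot: [0.998, 0.06, 0.0, 0.0]
contact_force: [1.3, 0.5, 0.1]
opening: 0.603
finger_force: 0.0
```

Call:
{"op": "move_arm", "data": {
  "motion": [
    [0, 60, 0, 0, 0, 0, 0.4],
    [0, 120, 0, 0, 0, 0, 0.4],
    [0, 180, 0, 0, 0, 0, 0.4],
    [0, 180, 0, 0, 0, 0, 0.4],
    [0, 180, 0, 0, 0, 0, 0.4]
  ]
}}

```text
clock: 36.67
tool_pos: [0.509, -0.3418, 0.2502]
eef_rot: [0.998, 0.059, -0.0, -0.001]
contact_force: [-0.5, -0.3, 0.0]
opening: 0.601
finger_force: 0.0
```

```bash
python3 - <<'E'
from h import *
st();s=snap('top','t8');w=cloud(s);snap('scene','s8')
def blob(n,w,x,y,rr,z0,z1):
    p=w[(np.hypot(w[...,0]-x,w[...,1]-y)<rr)&(w[...,2]>z0)&(w[...,2]<z1)]
    if len(p)>5:print(n,len(p),[np.round(a,1) for a in cv2.minAreaRect((p[:,:2]*1000).astype(np.float32))],np.median(p[:,2]).round(4))
blob('brush',w,.43,.01,.08,.085,.12)
for n,x,y in(('setter',.623,-.02),('hammer',.616,-.1),('tack',.61,-.18),('mallet',.597,-.3386)):blob(n,w,x,y,.055 if n in('hammer','mallet') else .03,.155,.2)
X,Y=topress(w);m=(X<-.11)&(X>-.237)&(abs(Y)<.09)&(w[...,2]>.018)&(w[...,2]<.08)
k,l,t,c=cv2.connectedComponentsWithStats(m.astype(np.uint8))
for i in range(1,k):
    if t[i,4]>20: print('tray',t[i,4],X[l==i].min().round(3),X[l==i].max().round(3),Y[l==i].min().round(3),Y[l==i].max().round(3),np.median(w[l==i][:,2]).round(3))
cv2.imwrite('pics/t8.png',cv2.resize(cv2.imread('pics/t8.png')[90:280,90:405],None,fx=2.5,fy=2.5))
E
```

```text
t 36.675 p [ 0.509  -0.3418  0.2502] q [ 9.982e-01  5.940e-02 -3.000e-04 -8.000e-04] F [-0.5 -0.3  0. ] op 0.600565673449997 ff 0.0 j [ 0.6   0.66 -0.15  1.59  0.12  0.9  -1.04]
brush 297 [array([433.1,  11.3]), array([72.9, 24. ]), np.float64(6.6)] 0.0991
setter 163 [array([625.6, -20.6]), array([30.4, 30.6]), np.float64(30.7)] 0.1725
hammer 495 [array([619.3, -99.5]), array([29.9, 90. ]), np.float64(84.6)] 0.1725
tack 110 [array([ 612.9, -179.4]), array([15.9, 34.5]), np.float64(62.2)] 0.1721
mallet 326 [array([ 605.7, -337.4]), array([52. , 36.8]), np.float64(9.4)] 0.1768
tray 458 -0.192 -0.11 -0.067 0.01 0.032
tray 35 -0.111 -0.11 -0.011 0.038 0.042
tray 42 -0.111 -0.11 0.04 0.089 0.041
tray 125 -0.159 -0.131 0.055 0.084 0.042
```

View pics/t8.png

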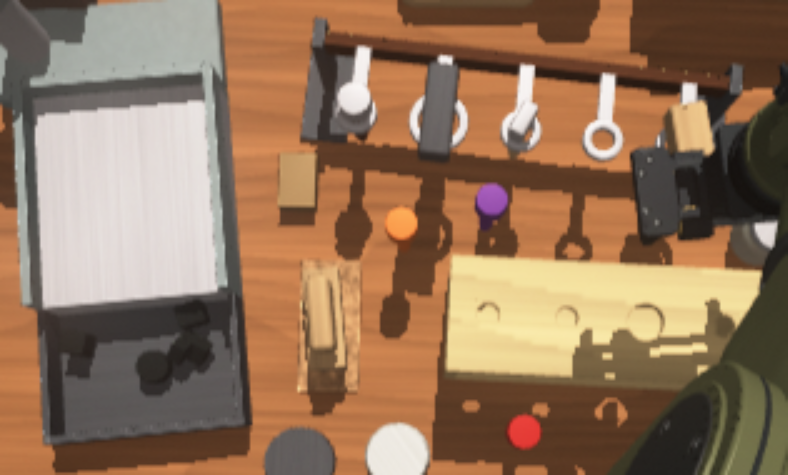

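The four offcuts are in the tray at about (80,352), (155,367), (192,317) and (192,352), and the bed is clear. The brush stands within 2 mm of the pad's middle, and all three tools hang with head tops at 0.172. The arm is clear of everything, so I hand in.

```bash
python3 -c "
from h import *
print(finish_job())"
```

```text
the job is handed in; nothing more can be done
None
```

I handed the job in with all four offcuts swept into the scrap tray, the brush upright on the middle of its pad, and the hammer, tack hammer and setter hung in suitable rings (the burnisher was absent); the hand-in gave no verdict.

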